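# Fill a lucky-dip cup at the souvenir counter's tin dispenser

### The arm

A 6-joint arm with a two-finger parallel gripper is mounted at the origin on the work surface. World frame = base frame: x ahead of the robot, y to its left, z up, the work surface at z = 0. Lengths are in m, angles in rad, forces in N, time in s.
With the tool pointing down it reaches from about 0.35 to 0.725 m from the base axis. Payload 4.3 kg.
Tool frame: the origin (TCP) lies at the very end of the fingers, on their centre line; the grasp point (between the pads) lies 19 mm behind it; z points along the fingers, y is the line along which they close (so a half turn about z gives the same grasp; the last joint's range is limited). The gripper opens to 85 mm and grips with 20 to 120 N. Pads are 22 mm wide; open, the fingers measure 114 mm over their backs; the gripper's body (76 mm by 85 mm) begins 54 mm behind the grasp point. The pads swing forward as they close: fully open they stand 13 mm farther back than shut.
Start: joints at [-1.417, 0.377, 0.081, 1.274, 0, 1.46], TCP at [0.15, -0.555, 0.198] pointing down, gripper open.
Joint ranges: [-2.72, 2.72], [-0.84, 1.66], [-1.02, 1.22], [-1.77, 2.12], [-1.37, 1.28], [-3.14, 3.14]. Speed limits (rad/s): [2.57, 2.57, 3.14, 3.14, 3.14, 3.14].

### API

Orientations are given as a unit quaternion [x, y, z, w].
In Python, from plant import ctrl gives the robot as it stands.
- The arm moves only by the tool step_arm, never from a script. Its argument "targets" is a list of rows, each an object with "claw": the closure, from -1 (fully open) to 1 (shut); "linear": the shift along the tool's x, y, z in mm, a list of three; "twist": the turn about the tool's z in degrees. A call has 1 to 20 rows; each row shifts and turns the commanded pose from where the row before left it, along the tool's axes as they then stand; what a row does not reach is not made up. A row lasts 1/10 s, in which the tool goes at most 50 mm and 8.59 degrees, less where a joint would pass 70% of its speed; a pose out of reach is approached as far as the arm can. A call with a gripper value outside its range is refused whole. The fingers move at their own pace and stop on an object; "grip_force" is the grip in N (left out, the last holds). Time passes only in rows, so rows that do not move let the fingers close. It gives the time, the measured TCP pose, the force, the opening and the grip force at its end, in the units of the state.
- ctrl.observe(): the state, without advancing time (a new reading comes with each control period).
- ctrl.read_camera(name): name is "side" or "top"; returns a dict with "image" (400x640x3 uint8, red, green, blue), "fx", "fy", "cx", "cy" (pixels), "k1" (the pictures are not rectified: a ray, as slopes to the right and down, at radius r is drawn at 1 + k1 r^2 times it, then the intrinsics apply), "position" and "orientation" of the camera in the world. Camera axes: x right, y up, looking along -z (the intrinsics and any distortion apply to the point x, -y, -z); pixel columns grow to the right and rows downward; lengths in m; the calibration is good to about 2 mm. A picture is of the moment at which its call begins. There is no depth.
- ctrl.finish_job(): hands the job in; it is judged then, once.
The state is a dict: "time_s": time; "q": joint angles; "joint_velocities": joint speeds; "tau": joint torques, N m; "ee_pos": TCP position; "eef_rot": TCP orientation; "ft_force": force on the tool from outside, world axes, zero at the start; "torque": the same for the moment, N m; "width": finger opening in m; "grasp_force": force on a finger pad.
Only numpy, scipy, OpenCV 4.12 (cv2) and the standard library are available. Lean on these libraries where they do the work, as an engineer would, in place of code of your own. Each camera call takes 0.05 s, during which the arm holds its last target. There are 200 camera calls.

### The job

Serve a lucky dip: put every small souvenir tin lying on the counter into the clear hopper on top of the dispenser, and twist the handled cup up into the mount under it until its lugs lock against the stops, and let it hang there. Then pull the sprung gate lever right through its stroke so that the tins drop into the cup, and ease it slowly back to rest without letting it snap. Finally unlock the cup and stand it upright, with all the tins in it, wholly on the round cork mat, leaving the other things on the counter alone.

Things in the scene. Friction and masses are not known exactly. Their poses are not given: they have to be found in the camera images.
- dispenser: Counter-top tin dispenser, fixed. Origin on the counter below the vertical axis shared by hopper, chute and mount; +z up, front at -x. Pivot column 60 x 55 mm centred at y +120 mm, up to z 197 mm. Base plate 12 mm thick (x -70..100, y -70..160 mm). The round mount (diameter 120 mm, z 120 to 151 mm) is open below; 48 mm are free between base plate and locked cup.
- mount (a point): Mount axis at the ledge tops, 128 mm above the counter. Bore 80 mm wide; two ledges on its +x and -x sides, 40 to 54 mm from the axis, 25 mm wide. Roof 12 mm above the ledge tops: the cup's underside can rise to 65 mm above the counter, where the lugs meet the roof. Lugs pass between the ledges at cup yaw +45 degrees (32 to 57) relative to the dispenser.
- entry_grip (a point): Where cup_grip is when the cup is up in the mount ready to turn (cup yaw +45 degrees relative to the dispenser, handle to its front and -y side; underside at 62 mm; 61 to 64 works). Come straight up on the axis to here, from an underside at most 45 mm above the counter; leave the same way.
- lock_grip (a point): Where cup_grip is when locked: from entry_grip the cup is turned on the mount axis 45 degrees clockwise (from above), until its lugs meet stops; cup yaw then equals the dispenser's, handle straight to its front (-x). Let go, it drops 2 mm and hangs on the ledges (underside at 60 mm), level to within 3 degrees. Turn back anticlockwise and lower to take it out.
- hopper (a point): Centre of the hopper's mouth, 234 mm above the counter. The hopper is a clear round tube, inside diameter 64 mm, 75 mm outside at its rim, 77 mm deep down to the gate disc that closes it (gate top 157 mm above the counter). All the tins fit in, in any attitude, even stacked.
- lever (a joint): Gate lever, rad: 0 = at rest, gate shut; 0.8 = full stroke at its stop, gate wholly open. It swings level about the vertical line through lever_pivot, anticlockwise seen from above as it opens. A spring always pulls it back: about 4 N at the grip at rest, 9 N at full stroke; let go, it snaps back. Ease it back at less than 1 rad/s.
- lever_grip (a point): Point on the lever's black upright round handle (diameter 14 mm, from 158 to 224 mm above the counter), 204 mm above the counter, 125 mm from the pivot axis; pinch it from above. At rest it lies 43 mm to the dispenser's -x and 117 mm to its +y from the pivot; opening moves it to the front (-x).
- lever_pivot (a point): Point on the lever's vertical turning axis, at the height of lever_grip; 105 mm to the dispenser's +y from the mount axis.
- cup: Loose steel bayonet cup, 0.24 kg. Origin at the centre of its underside, +z up. Outside diameter 74 mm, inside 68, 75 mm high. Two lugs at its rim on +x and -x reach 48 mm from its axis (14 mm wide, z 68 to 75 mm). A straight black handle 18 mm wide, 16 mm high (z 40 to 56 mm) runs along its -x to 165 mm from the axis. Stands on the counter at first.
- cup_grip (a point): Point in the middle of the handle, at (-130, 0, 48) mm in the cup's frame: the place to pinch it from above across its width; nearer the cup the gripper would touch the mount.
- mat: Round cork mat, fixed flat on the counter, diameter 140 mm, 5 mm thick; origin at the centre of its underside. The filled cup finally stands here.
- tin1: Small round closed souvenir tin, aluminium with a brass-coloured band, diameter 30 mm, 18 mm high, 25 g; origin at the centre of its underside, +z up. Lies flat on the counter at first; may be absent (two to four are there).
- tin2: Small round closed souvenir tin, aluminium with a brass-coloured band, diameter 30 mm, 18 mm high, 25 g; origin at the centre of its underside, +z up. Lies flat on the counter at first; may be absent (two to four are there).
- tin3: Small round closed souvenir tin, aluminium with a brass-coloured band, diameter 30 mm, 18 mm high, 25 g; origin at the centre of its underside, +z up. Lies flat on the counter at first; may be absent (two to four are there).
- tin4: Small round closed souvenir tin, aluminium with a brass-coloured band, diameter 30 mm, 18 mm high, 25 g; origin at the centre of its underside, +z up. Lies flat on the counter at first; may be absent (two to four are there).
- cards: Stack of postcards 105 x 148 x 36 mm. Bystander: leave it where it is.
- globe: Snow globe on a wooden foot, diameter 66, 75 mm high. Bystander: leave it where it is.
- mug: White mug, diameter 80, 90 mm high. Bystander: leave it where it is.
- penpot: Pen pot, diameter 68, 95 mm high, with two pens up to 155 mm. Bystander: leave it where it is.
- tape: Desk tape dispenser 130 x 50 x 70 mm. Bystander: leave it where it is.
- bigtin: Larger tin, diameter 68, 55 mm high (not one of the souvenir tins). Bystander: leave it where it is.
- dish: White change dish, diameter 100, 22 mm high. Bystander: leave it where it is.

How it is judged:
By the outcome, as a careful person would: the job done as asked, in the order asked, and still so for the second after the job is handed in, with the robot touching nothing.
Of tin1, tin2, tin3, tin4 only 2 to 4 are there at a start; the rules pass over those that are not, and their reading is None.
At some moment in a run one of tin1, tin2, tin3, tin4 may be knocked a few centimetres aside while the robot is not near it.
It also fails if it takes over 210 s, if anything falls off the work surface, if the arm or the gripper's body presses on something with over 40 N, if the wrist force passes 120 N, or if a joint passes its speed limit or range.

## Working session

There is one attempt and no reset: what is moved stays moved. The work goes in short steps, Python scripts to look and compute and a tool call to move; the robot and the scene stay as the last step left them, time stands still between calls to the robot, and variables do not carry over. Pictures are saved under pics/ and viewed, at most 14 in all, crops included, and the job is handed in when it is done.

Besides the shell and the picture viewer there is one more tool, called after "Request:" by a JSON object that holds its "method" and its "body", one argument or row to a line. step_arm: Moves the arm, as the interface text tells. Its arguments: {"type":"object","properties":{"targets":{"type":"array","items":{"type":"object","properties":{"claw":{"type":"number"},"linear":{"type":"array","items":{"type":"number"}},"twist":{"type":"number"}}}},"grip_force":{"type":"number"}},"required":["targets"]}

```bash
ls; mkdir -p pics; cat > h.py <<'E'
import numpy as np, cv2
from scipy.spatial.transform import Rotation as R
from plant import ctrl
def grab(n,save=None):
    c=ctrl.read_camera(n)
    if save: cv2.imwrite('pics/'+save,c['image'][:,:,::-1])
    return c
def ray(c,u,v):
    x=(u-c['cx'])/c['fx'];y=(v-c['cy'])/c['fy']
    rd=np.hypot(x,y);r=rd
    for _ in range(30): r=rd/(1+c['k1']*r*r)
    s=r/rd if rd>0 else 1
    return np.array(c['position']),R.from_quat(c['orientation']).apply([x*s,-y*s,-1])
def plane(c,u,v,z):
    p,d=ray(c,u,v);return p+d*(z-p[2])/d[2]
def proj(c,P):
    q=R.from_quat(c['orientation']).inv().apply(np.array(P)-c['position'])
    x,y=q[0]/-q[2],-q[1]/-q[2];k=1+c['k1']*(x*x+y*y)
    return np.array([c['fx']*x*k+c['cx'],c['fy']*y*k+c['cy']])
def st():
    s=ctrl.observe();e=R.from_quat(s['eef_rot']).as_matrix()
    print('t',round(s['time_s'],2),'p',np.round(np.array(s['ee_pos'])*1000,1),'x',np.round(e[:,0],3),'y',np.round(e[:,1],3),'F',np.round(s['ft_force'],1),'w',round(s['width'],4),'g',s['grasp_force'],'q',np.round(s['q'],2))
E
python3 -c "
from h import *
for n in('top','side'):
    c=grab(n,n+'0.png');print({k:v for k,v in c.items() if k!='image'})
st()"
```

```text
pics
{'fx': 479.31469732888917, 'fy': 479.31469732888917, 'cx': 315.65064972228123, 'cy': 201.8935470669236, 'k1': 0.04010933683151982, 'position': array([4.46797778e-01, 8.73468333e-04, 1.70457972e+00]), 'orientation': array([ 0.01541642, -0.01900434, -0.7044877 ,  0.70929419])}
{'fx': 387.8659787841325, 'fy': 387.8659787841325, 'cx': 316.4773343822692, 'cy': 198.36620164068904, 'k1': 0.008397301900782183, 'position': array([0.46707025, 0.89045559, 1.00737193]), 'orientation': array([-0.01282846,  0.39384544,  0.91874855, -0.02494595])}
t 0.1 p [ 149.9 -554.5  197.4] x [0.965 0.261 0.   ] y [ 0.261 -0.965 -0.002] F [ 0.3 -0.2 -0.4] w 0.0854 g 0.0 q [-1.42  0.38  0.08  1.27 -0.    1.46]
```

View pics/top0.png

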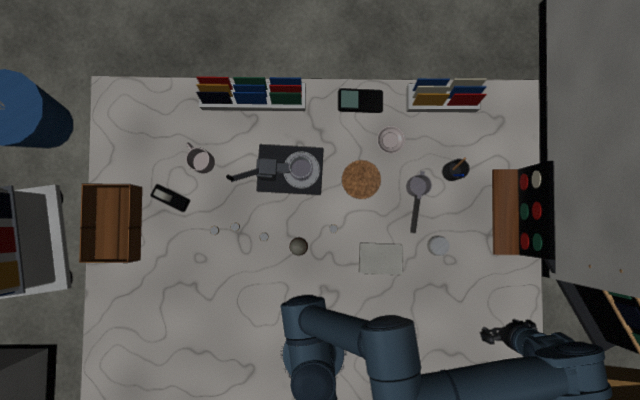

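View pics/side0.png

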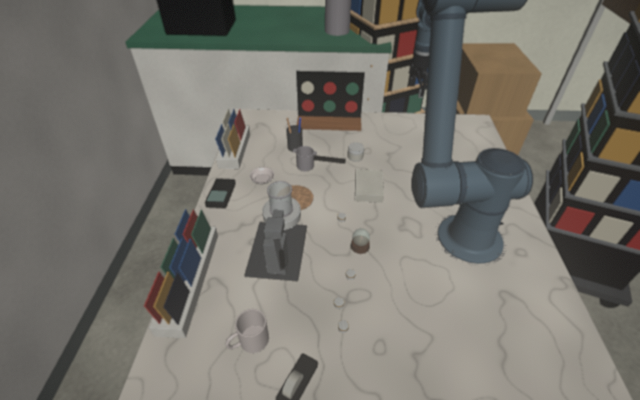

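The top view shows the dispenser base at (290,170), the mat at (361,180), the cup at (419,186) with its handle end at (413,232), tins at (214,231), (236,227) and (264,237), and a likely fourth near (333,229). The side view shows four tins, at (341,217), (350,274), (339,303) and (343,327).

```bash
python3 -c "
from h import *
a=cv2.imread('pics/top0.png')[135:260,190:350];b=cv2.imread('pics/top0.png')[135:260,340:450]
cv2.imwrite('pics/ta.png',cv2.convertScaleAbs(cv2.resize(a,None,fx=5,fy=4.8,interpolation=2),alpha=1.5))
b=cv2.imread('pics/side0.png')[150:340,230:380]
cv2.imwrite('pics/sa.png',cv2.convertScaleAbs(cv2.resize(b,None,fx=3,fy=3,interpolation=2),alpha=1.3))
t=grab('top');s=grab('side')
for uv in [(214,231),(236,227),(264,237),(333,229)]:print('top',plane(t,*uv,.018).round(3))
for uv in [(343,327),(339,303),(350,274),(341,217)]:print('side',plane(s,*uv,.009).round(3))
hsv=cv2.cvtColor(cv2.imread('pics/top0.png'),cv2.COLOR_BGR2HSV)
m=((hsv[...,0]>5)&(hsv[...,0]<20)&(hsv[...,1]>90)).astype('uint8');m[:, :330]=0;m[:,390:]=0
mo=cv2.moments(m,True);print('mat',mo['m00'],plane(t,mo['m10']/mo['m00'],mo['m01']/mo['m00'],.005))
g=cv2.cvtColor(cv2.imread('pics/top0.png'),cv2.COLOR_BGR2GRAY)
# base plate dark
m=(g<62).astype('uint8');n,l,stt,ce=cv2.connectedComponentsWithStats(m)
for i in range(1,n):
    if stt[i,4]>60 and stt[i,1]>130 and stt[i,1]<250 and 140<stt[i,0]<480:print(i,stt[i],ce[i].round(1),cv2.minAreaRect(np.argwhere(l==i)[:,::-1].astype('float32')))
"
```

```text
top [0.424 0.348 0.018]
top [0.439 0.271 0.018]
top [0.405 0.173 0.018]
top [ 0.434 -0.069  0.018]
side [0.428 0.355 0.009]
side [0.44  0.28  0.009]
side [0.407 0.177 0.009]
side [ 0.437 -0.065  0.009]
mat 1145.0 [ 0.61235263 -0.16755334  0.005     ]
80 [ 226  144   97   51 2003] [281.2 169.9] ((274.147705078125, 168.34152221679688), (95.29750061035156, 47.14951705932617), 3.1798300743103027)
81 [187 149  17  20 124] [192.5 156.3] ((193.25001525878906, 156.75001525878906), (11.853156089782715, 20.119173049926758), 27.897268295288086)
82 [198 153  16  20 109] [208.5 164.7] ((207.78775024414062, 164.382080078125), (10.68414306640625, 21.076900482177734), 29.05460548400879)
84 [442 159  27  22 437] [455.3 169.6] ((455.35003662109375, 169.5500030517578), (18.973663330078125, 26.879358291625977), 71.56504821777344)
94 [416 175  14  19  63] [424.7 181.8] ((424.2322998046875, 182.74362182617188), (19.214094161987305, 9.15463638305664), 64.79888153076172)
108 [151 184  39  28 439] [172.2 198.4] ((170.00003051757812, 197.5), (38.013153076171875, 14.310833930969238), 26.56505012512207)
111 [409 191  11  42 193] [414.7 213. ] ((414.8167419433594, 211.3341827392578), (41.19853591918945, 9.58802318572998), 87.1375961303711)
128 [290 237  18  18 125] [301. 244.] ((299.7926940917969, 244.8658905029297), (17.959983825683594, 14.211813926696777), 51.34019470214844)
```

View pics/ta.png

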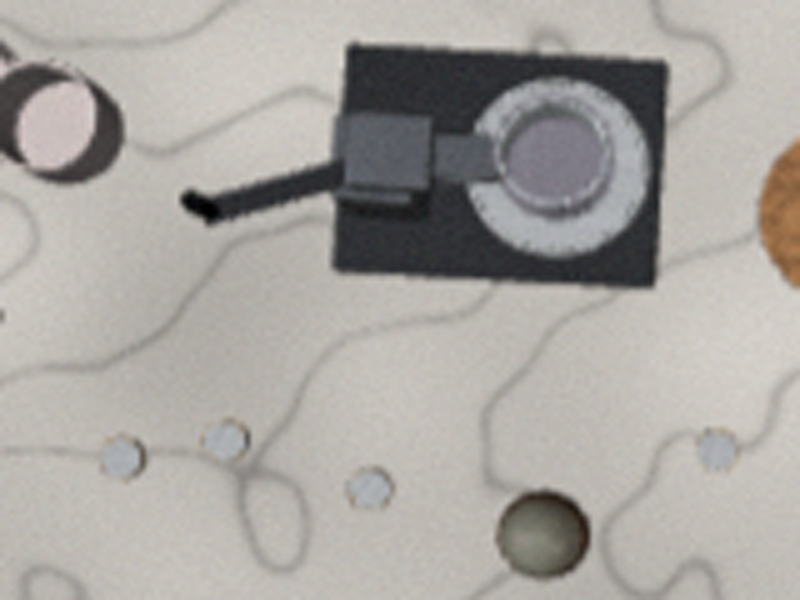

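The crop shows four tins, at full-image pixels (214.6,230.2), (235.4,226.7), (264,236.7) and (333.4,228.8). The base plate corners, hopper ring and black lever handle are all clear.

```bash
cat > m.py <<'E'
from h import *
t=grab('top');s=grab('side')
F=lambda x,y:(190+x/5,135+y/4.8)
for p in [(123,457),(227,440),(370,488),(717,450)]: print('tin',plane(t,*F(*p),.018).round(4))
C=[plane(t,*F(*p),.012) for p in [(348,44),(667,62),(655,287),(334,270)]]
print('plate',np.round(C,4))
d=C[0]-C[1]+C[3]-C[2];yw=np.arctan2(-d[0],d[1]);e=C[0]-C[3]+C[1]-C[2];yw2=np.arctan2(e[1],e[0])
print('sizes',np.linalg.norm(d)/2,np.linalg.norm(e)/2,'yaw',np.degrees([yw,yw2]))
yw=(230*yw+170*yw2)/400
rr=R.from_euler('z',yw);M=np.mean(C,0)-rr.apply([.015,.045,0]);print('axis',M.round(4),'hopper px',plane(t,*F(555,155),.234).round(4))
print('pivot',(M+rr.apply([0,.105,0])).round(4),'leverrest',(M+rr.apply([-.043,.222,0])).round(4),'px',plane(t,*F(193,202),.224).round(4))
print('entry',(M+rr.apply([-.0919,-.0919,0])).round(4),'lock',(M+rr.apply([-.130,0,0])).round(4),'yaw',np.degrees(yw))
b=t['image'][165:240,385:445,::-1];cv2.imwrite('pics/cup.png',cv2.convertScaleAbs(cv2.resize(b,None,fx=8,fy=8,interpolation=2),alpha=1.5))
E
python3 m.py
```

```text
tin [0.4273 0.3458 0.018 ]
tin [0.4401 0.2734 0.018 ]
tin [0.4057 0.1729 0.018 ]
tin [ 0.435  -0.0704  0.018 ]
plate [[ 0.7331  0.1929  0.012 ]
 [ 0.7215 -0.0337  0.012 ]
 [ 0.5546 -0.0262  0.012 ]
 [ 0.5655  0.2008  0.012 ]]
sizes 0.2271013479734948 0.16742794410672335 yaw [-2.84176324 -2.63911645]
axis [0.6265 0.0392 0.012 ] hopper px [0.6249 0.0395 0.234 ]
pivot [0.6316 0.1441 0.012 ] leverrest [0.5943 0.263  0.012 ] px [0.5939 0.2634 0.224 ]
entry [ 0.5303 -0.0481  0.012 ] lock [0.4967 0.0455 0.012 ] yaw -2.755638355991336
```

View pics/cup.png

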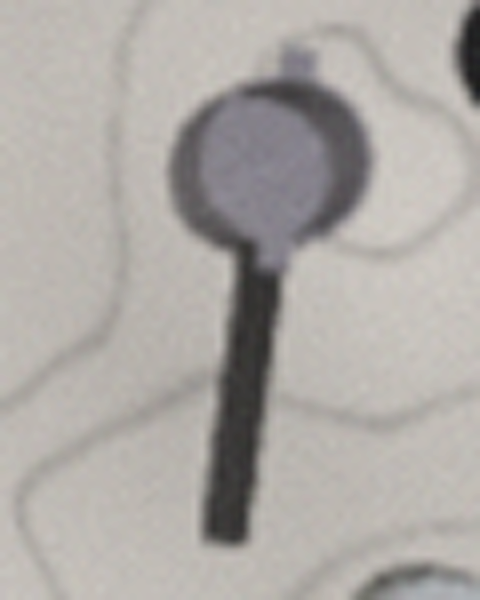

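Request:
{"method": "step_arm", "body": {
  "targets": [
    {"claw": -0.3, "linear": [0, 0, -50], "twist": 7.5},
    {"claw": -0.3, "linear": [0, 0, 0], "twist": 7.6},
    {"claw": -0.3, "linear": [30, -40, 0], "twist": 0},
    {"claw": -0.3, "linear": [30, -40, 0], "twist": 0}
  ]
}}

```text
time_s: 0.7
ee_pos: [0.21, -0.4751, 0.248]
eef_rot: [1.0, -0.001, 0.0, 0.0]
ft_force: [1.1, -0.2, 0.4]
width: 0.0553
grasp_force: 0.0
```

The cup crop shows the lugs at crop (298,60) and (275,258), and the handle running to its end at crop (226,543). The hopper and lever pixels agree with the plate geometry to within 2 mm.

Request:
{"method": "step_arm", "body": {
  "targets": [
    {"claw": -0.3, "linear": [22.5, -40.5, 0]},
    {"claw": -0.3, "linear": [22.5, -40.5, 0]},
    {"claw": -0.3, "linear": [22.5, -40.5, 0]},
    {"claw": -0.3, "linear": [22.5, -40.5, 0]},
    {"claw": -0.3, "linear": [22.5, -40.5, 0]},
    {"claw": -0.3, "linear": [22.5, -40.5, 10]},
    {"claw": -0.3, "linear": [22.5, -40.5, 10]},
    {"claw": -0.3, "linear": [22.5, -40.5, 20]},
    {"claw": -0.3, "linear": [22.5, -40.5, 20]},
    {"claw": -0.3, "linear": [22.5, -40.5, 20]},
    {"claw": -0.3, "linear": [0, 0, 40]}
  ]
}}

```text
validation failed for argument at $.ta...
```

```bash
cat > tins.py <<'E'
from h import *
import sys
# bright bluish-grey blobs near expected tins, both cameras
K=[(.427,.346),(.440,.273),(.406,.173),(.435,-.070)]
K=[K[int(i)] for i in sys.argv[1:]] if len(sys.argv)>1 else K
for n in ('top','side'):
    c=grab(n);im=c['image']
    lab=cv2.cvtColor(im,cv2.COLOR_RGB2LAB).astype(int)
    bl=cv2.GaussianBlur(lab.astype('float32'),(0,0),.8)
    m=(bl[...,2]<125.5).astype('uint8')   # bluish vs the warm counter
    nn,l,stt,ce=cv2.connectedComponentsWithStats(m)
    for i in range(1,nn):
        if 8<stt[i,4]<160:
            p=plane(c,*ce[i],.018 if n=='top' else .012)
            j=min(K,key=lambda k:np.hypot(p[0]-k[0],p[1]-k[1]))
            if np.hypot(p[0]-j[0],p[1]-j[1])<.08: print(n,ce[i].round(1),stt[i,4],p.round(4),'near',j)
st()
E
python3 tins.py
python3 - <<'E'
from h import *
t=grab('top');f=lambda x,y:(385+x/8,165+y/8)
a=plane(t,*f(298,60),.075);b=plane(t,*f(275,258),.075);e=plane(t,*f(226,543),.056);g=plane(t,*f(258,275),.056)
print(a,b,np.linalg.norm(a-b),'ctr',(a+b)/2,'bottomctr',plane(t,*f(265,165),.003),'end',e,g,'yaw lugs',np.degrees(np.arctan2(*(a-b)[[1,0]])),'handle',np.degrees(np.arctan2(*(g-e)[[1,0]])),'len',np.linalg.norm(((a+b)/2-e)[:2]))
E
```

```text
t 0.8 p [ 212.3 -470.4  248.4] x [1.    0.005 0.001] y [ 0.005 -1.    -0.003] F [ 0.4  0.  -0.7] w 0.0556 g 0.0 q [-1.27  0.25  0.03  1.36  0.    1.87]
[ 0.62911283 -0.37004865  0.075     ] [ 0.54448731 -0.35999486  0.075     ] 0.08522063718921655 ctr [ 0.58680007 -0.36502175  0.075     ] bottomctr [ 0.59019901 -0.37164762  0.003     ] end [ 0.42307143 -0.34271612  0.056     ] [ 0.53824971 -0.35687944  0.056     ] yaw lugs -6.77517205516525 handle -7.010388093582918 len 0.16524106188317753
```

Request:
{"method": "step_arm", "body": {
  "targets": [
    {"claw": -0.3, "linear": [22.5, -40.5, 0], "twist": 0},
    {"claw": -0.3, "linear": [22.5, -40.5, 0], "twist": 0},
    {"claw": -0.3, "linear": [22.5, -40.5, 0], "twist": 0},
    {"claw": -0.3, "linear": [22.5, -40.5, 0], "twist": 0},
    {"claw": -0.3, "linear": [22.5, -40.5, 0], "twist": 0},
    {"claw": -0.3, "linear": [22.5, -40.5, 10], "twist": 0},
    {"claw": -0.3, "linear": [22.5, -40.5, 10], "twist": 0},
    {"claw": -0.3, "linear": [22.5, -40.5, 20], "twist": 0},
    {"claw": -0.3, "linear": [22.5, -40.5, 20], "twist": 0},
    {"claw": -0.3, "linear": [20, -36, 30], "twist": 0},
    {"claw": -0.3, "linear": [0, 0, 40], "twist": 0}
  ]
}}

```text
time_s: 1.95
ee_pos: [0.4359, -0.0738, 0.1197]
eef_rot: [1.0, 0.003, 0.003, 0.0]
ft_force: [0.7, -1.5, -1.2]
width: 0.056
grasp_force: 0.0
```

```bash
python3 - <<'E'
from h import *
for f,u in(('top0',(264,237)),('top0',(214,230)),('side0',(350,273)),('side0',(339,302))):
    im=cv2.imread(f'pics/{f}.png');lab=cv2.cvtColor(im,cv2.COLOR_BGR2LAB)
    print(f,lab[u[1]-6:u[1]+7:1,u[0],:].tolist(),lab[u[1],u[0]-6:u[0]+7,2].tolist())
E
python3 tins.py
```

```text
top0 [[133, 128, 130], [113, 129, 133], [112, 128, 129], [122, 127, 127], [127, 127, 126], [127, 127, 127], [124, 128, 127], [124, 129, 126], [126, 127, 127], [121, 128, 131], [125, 128, 132], [132, 128, 131], [132, 129, 130]] [131, 131, 128, 126, 126, 126, 127, 126, 126, 126, 131, 133, 130]
top0 [[130, 129, 130], [115, 129, 131], [116, 127, 128], [126, 128, 126], [124, 129, 126], [122, 128, 126], [125, 129, 126], [123, 127, 127], [124, 128, 126], [125, 127, 127], [120, 129, 132], [127, 129, 133], [136, 128, 131]] [130, 130, 130, 126, 127, 126, 126, 127, 127, 127, 134, 131, 130]
side0 [[167, 128, 134], [166, 128, 133], [161, 127, 132], [160, 127, 131], [161, 127, 131], [161, 127, 131], [160, 128, 130], [161, 128, 130], [162, 128, 130], [156, 128, 133], [145, 129, 136], [148, 129, 132], [158, 128, 131]] [134, 134, 132, 131, 131, 130, 130, 130, 131, 130, 131, 132, 134]
side0 [[149, 128, 133], [152, 128, 132], [157, 127, 131], [159, 127, 131], [160, 128, 130], [161, 127, 131], [161, 127, 131], [160, 128, 130], [162, 127, 131], [155, 128, 133], [143, 129, 138], [143, 129, 135], [148, 127, 132]] [135, 133, 131, 131, 130, 130, 131, 131, 130, 131, 133, 135, 134]
t 2.05 p [427.7 -74.3 114.6] x [ 1.     0.002 -0.009] y [ 0.002 -1.    -0.002] F [-1.4 -0.2  0.2] w 0.0556 g 0.0 q [-0.32  0.15 -0.44  0.98 -0.    2.82]
```

Request:
{"method": "step_arm", "body": {
  "targets": [
    {"claw": -0.3, "linear": [0, 0, 0], "twist": -8.5},
    {"claw": -0.3, "linear": [0, 0, 0], "twist": -8.5},
    {"claw": -0.3, "linear": [0, 0, 0], "twist": -8.5},
    {"claw": -0.3, "linear": [0, 0, 0], "twist": -8.5},
    {"claw": -0.3, "linear": [0, 0, 0], "twist": -8.5},
    {"claw": -0.3, "linear": [0, 0, 0], "twist": -8.5},
    {"claw": -0.3, "linear": [0, 0, 0], "twist": -8.5},
    {"claw": -0.3, "linear": [0, 0, 0], "twist": -8.5},
    {"claw": -0.3, "linear": [0, 0, 0], "twist": -8.5},
    {"claw": -0.3, "linear": [0, 0, 0], "twist": -8.5},
    {"claw": -0.3, "linear": [0, 0, 0], "twist": -5},
    {"claw": -0.3, "linear": [0, 0, 0], "twist": 0},
    {"claw": -0.3, "linear": [0, 0, 0], "twist": 0}
  ]
}}

```text
time_s: 3.35
ee_pos: [0.4324, -0.0773, 0.1204]
eef_rot: [0.708, 0.706, 0.0, 0.001]
ft_force: [-0.5, -0.5, 1.1]
width: 0.0554
grasp_force: 0.0
```

```bash
python3 - <<'E'
s=open('tins.py').read()
s=s.replace("m=(bl[...,2]<125.5).astype('uint8')","b8=cv2.GaussianBlur(lab.astype('uint8')[...,2],(0,0),.8);m=(bl[...,2]-cv2.medianBlur(b8,41)<-1.7).astype('uint8')").replace('<.08','<.06')
open('tins.py','w').write(s)
E
python3 tins.py
```

```text
top [234.7 226.3] 32 [0.4412 0.2758 0.018 ] near (0.44, 0.273)
top [213.8 230.1] 32 [0.4277 0.3487 0.018 ] near (0.427, 0.346)
top [343.2 233.2] 31 [ 0.4195 -0.1049  0.018 ] near (0.435, -0.07)
top [263.4 236.5] 35 [0.4064 0.175  0.018 ] near (0.406, 0.173)
top [335.6 241.7] 13 [ 0.3897 -0.0784  0.018 ] near (0.435, -0.07)
side [341.9 214.8] 28 [ 0.4343 -0.0732  0.012 ] near (0.435, -0.07)
side [350.4 272.3] 27 [0.4058 0.1729 0.012 ] near (0.406, 0.173)
side [338.5 300.8] 31 [0.4414 0.2753 0.012 ] near (0.44, 0.273)
side [342.9 324.3] 41 [0.4281 0.3486 0.012 ] near (0.427, 0.346)
t 3.45 p [432.  -76.7 119.8] x [ 0.002  1.    -0.   ] y [ 1.    -0.002  0.001] F [0.8 0.6 0.4] w 0.0554 g 0.0 q [-0.32  0.15 -0.44  0.99 -0.    1.25]
```

Request:
{"method": "step_arm", "body": {
  "grip_force": 40,
  "targets": [
    {"claw": -0.3, "linear": [5, 3, 40], "twist": 0},
    {"claw": -0.3, "linear": [0, 0, 40], "twist": 0},
    {"claw": -0.3, "linear": [0, 0, 20], "twist": 0},
    {"claw": -0.3, "linear": [0, 0, 10], "twist": 0},
    {"claw": -0.3, "linear": [0, 0, 6], "twist": 0},
    {"claw": -0.3, "linear": [0, 0, 0], "twist": 0},
    {"claw": 0.6, "linear": [0, 0, 0], "twist": 0},
    {"claw": 0.6, "linear": [0, 0, 0], "twist": 0},
    {"claw": 0.6, "linear": [0, 0, 0], "twist": 0},
    {"claw": 0.6, "linear": [0, 0, 0], "twist": 0},
    {"claw": 0.6, "linear": [0, 0, 0], "twist": 0},
    {"claw": 0.6, "linear": [0, 0, 0], "twist": 0},
    {"claw": 0.6, "linear": [0, 0, 0], "twist": 0},
    {"claw": 0.6, "linear": [0, 0, 0], "twist": 0}
  ]
}}

```text
time_s: 4.85
ee_pos: [0.4345, -0.071, 0.0031]
eef_rot: [0.707, 0.707, -0.0, 0.0]
ft_force: [-0.1, -0.8, 0.9]
width: 0.0171
grasp_force: 0.0
```

```bash
python3 -c "
from h import *
st()"
```

```text
t 4.85 p [434.5 -71.    3.1] x [-0.  1. -0.] y [ 1.  0. -0.] F [-0.1 -0.8  0.9] w 0.0171 g 0.0 q [-0.31  0.28 -0.61  0.68 -0.    1.26]
```

```bash
python3 tins.py 3; python3 -c "
from h import *
c=grab('side');b=c['image'][170:260,290:410,::-1];cv2.imwrite('pics/s1.png',cv2.resize(b,None,fx=6,fy=6,interpolation=2))"
```

```text
top [332.6 232.8] 22 [ 0.4208 -0.0678  0.018 ] near (0.435, -0.07)
t 4.95 p [434.5 -71.    3.1] x [-0.  1. -0.] y [ 1.  0. -0.] F [-0.3 -0.5 -0.1] w 0.0175 g 0.0 q [-0.31  0.28 -0.61  0.68 -0.    1.26]
```

View pics/s1.png

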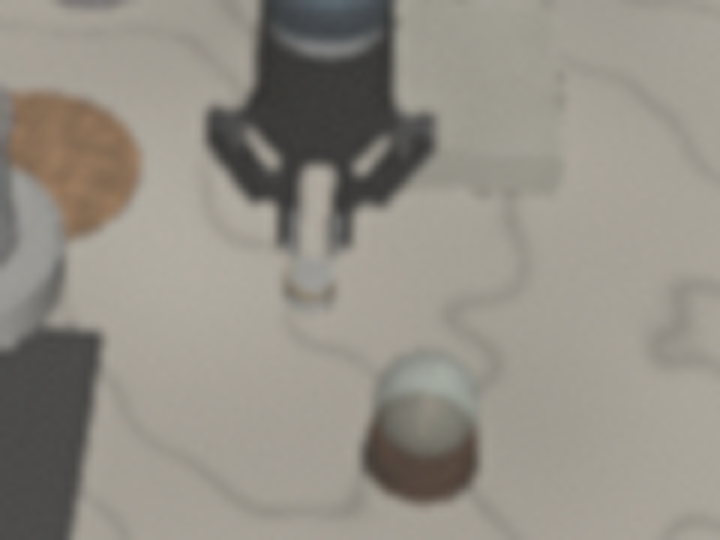

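The tin sits at crop (310,285), full-image about (341.7,217.5), in front of or below the closed fingertips, whose ends are at crop row ~258.

```bash
python3 - <<'E'
from h import *
c=grab('side')
for y in (-.071,-.06,-.055,-.045):
  for z in (0,.003,.018): print(y,z,proj(c,[.4345,y,z]).round(1))
a=cv2.imread('pics/side0.png')[200:235,325:360];b=c['image'][200:235,325:360,::-1]
cv2.imwrite('pics/s2.png',cv2.convertScaleAbs(cv2.resize(np.hstack([a,b]),None,fx=11,fy=11,interpolation=2),alpha=1.2))
E
```

```text
-0.071 0 [341.7 217.6]
-0.071 0.003 [341.7 217. ]
-0.071 0.018 [341.9 214.1]
-0.06 0 [341.7 219.8]
-0.06 0.003 [341.7 219.3]
-0.06 0.018 [341.9 216.3]
-0.055 0 [341.7 220.9]
-0.055 0.003 [341.7 220.3]
-0.055 0.018 [341.9 217.4]
-0.045 0 [341.6 222.9]
-0.045 0.003 [341.7 222.4]
-0.045 0.018 [341.8 219.4]
```

View pics/s2.png

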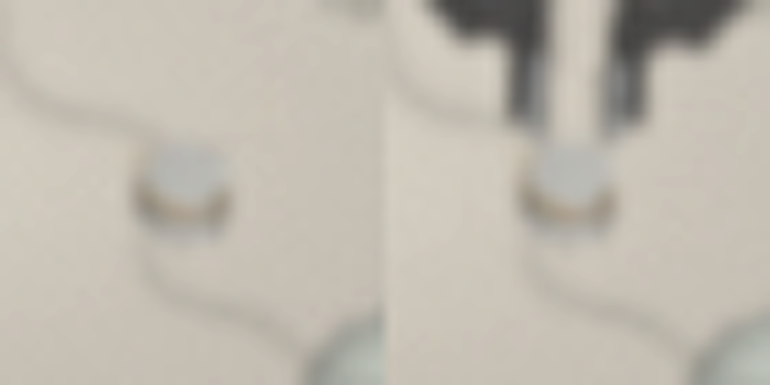

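```bash
python3 - <<'E'
from h import *
c=grab('top','top2.png');print(proj(c,[.15,-.5545,.1974]),proj(c,[.4345,-.071,.003]),proj(c,[.4345,-.071,.04]))
a=cv2.imread('pics/top0.png')[300:360,440:540];b=c['image'][200:260,290:390,::-1]
cv2.imwrite('pics/t2.png',cv2.convertScaleAbs(cv2.resize(np.vstack([a,b]),None,fx=5,fy=5,interpolation=2),alpha=1.6))
E
```

```text
[492.07109681 322.7245614 ] [333.38909438 228.85149403] [333.83939644 228.93182079]
```

View pics/t2.png

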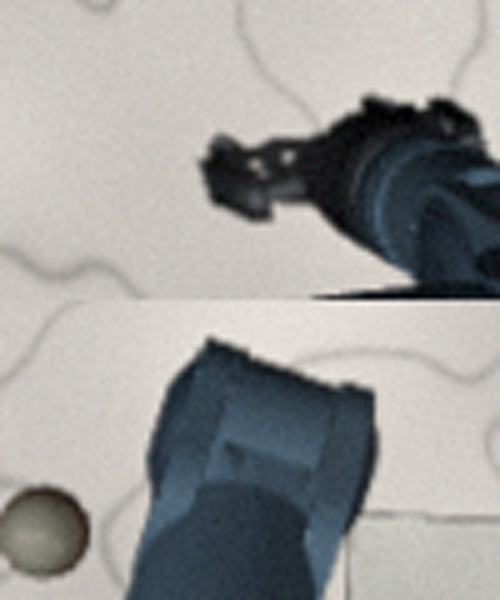

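The fingertips end at about row 211 in the side view, above or behind the untouched tin, and the wrist hides the top view. I'll open and feel downward gently.

Request:
{"method": "step_arm", "body": {
  "targets": [
    {"claw": -0.3, "linear": [0, 0, 0], "twist": 0},
    {"claw": -0.3, "linear": [0, 0, 0], "twist": 0},
    {"claw": -0.3, "linear": [0, 0, 0], "twist": 0},
    {"claw": -0.3, "linear": [0, 0, 0], "twist": 0},
    {"claw": -0.3, "linear": [0, 0, 2], "twist": 0},
    {"claw": -0.3, "linear": [0, 0, 2], "twist": 0},
    {"claw": -0.3, "linear": [0, 0, 1], "twist": 0},
    {"claw": -0.3, "linear": [0, 0, 0], "twist": 0}
  ]
}}

```text
time_s: 5.9
ee_pos: [0.4343, -0.0709, -0.0022]
eef_rot: [0.707, 0.707, -0.0, -0.0]
ft_force: [0.5, -0.7, -1.2]
width: 0.0558
grasp_force: 0.0
```

```bash
python3 - <<'E'
from h import *
st()
c=grab('side');b=c['image'][190:235,315:370,::-1];cv2.imwrite('pics/s3.png',cv2.convertScaleAbs(cv2.resize(b,None,fx=12,fy=12,interpolation=2),alpha=1.2))
E
```

```text
t 5.9 p [434.3 -70.9  -2.2] x [-0.  1.  0.] y [ 1.     0.    -0.001] F [ 0.5 -0.7 -1.2] w 0.0558 g 0.0 q [-0.31  0.29 -0.62  0.66 -0.    1.26]
```

View pics/s3.png

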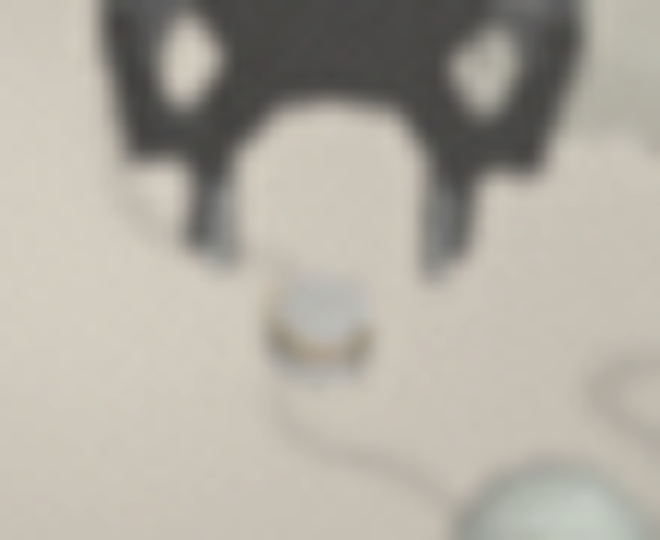

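Side view: open fingers straddle the tin in x with tips at crop row 270 (full row 212.5), still short of the tin at full (341.9,217). I'll triangulate the fingertip from the start pictures.

```bash
python3 - <<'E'
from h import *
t=grab('top');s=grab('side')
p=np.array([.1499,-.5545,.1974]);y=np.array([.261,-.965,0]);x=np.array([.965,.261,0])
for dz in(0,.013,.035):
  for k in(-.057,-.0425,.057):
    print(dz,k,[proj(t,p+y*k+x*w+[0,0,dz]).round(1).tolist() for w in(-.011,.011)],[proj(s,p+y*k+[0,0,dz]).round(1).tolist()])
b=cv2.imread('pics/side0.png')[30:110,390:460];a=cv2.imread('pics/top0.png')[310:360,470:540]
o=np.zeros((560,490*1,3),'uint8');
cv2.imwrite('pics/s4.png',cv2.convertScaleAbs(np.vstack([cv2.resize(b,(385,350),interpolation=2),cv2.resize(a,(385,248),interpolation=2)]),alpha=1.8))
E
```

```text
0 -0.057 [[475.2, 330.9], [473.2, 323.9]] [[419.9, 108.5]]
0 -0.0425 [[479.8, 329.7], [477.8, 322.7]] [[418.4, 106.7]]
0 0.057 [[511.0, 321.6], [508.9, 314.6]] [[409.1, 94.7]]
0.013 -0.057 [[476.7, 331.9], [474.7, 324.8]] [[420.5, 105.6]]
0.013 -0.0425 [[481.2, 330.7], [479.2, 323.6]] [[419.0, 103.8]]
0.013 0.057 [[512.7, 322.5], [510.7, 315.4]] [[409.6, 91.8]]
0.035 -0.057 [[479.2, 333.5], [477.1, 326.3]] [[421.5, 100.6]]
0.035 -0.0425 [[483.8, 332.3], [481.8, 325.1]] [[420.0, 98.8]]
0.035 0.057 [[515.8, 324.0], [513.7, 316.8]] [[410.5, 87.0]]
```

View pics/s4.png

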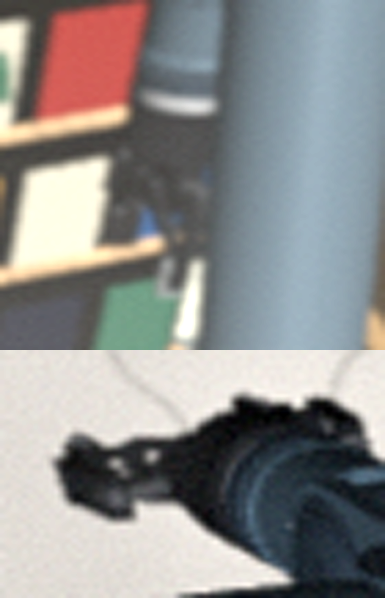

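Request:
{"method": "step_arm", "body": {
  "targets": [
    {"claw": -0.3, "linear": [0, 0, 2], "twist": 0},
    {"claw": -0.3, "linear": [0, 0, 2], "twist": 0},
    {"claw": -0.3, "linear": [0, 0, 2], "twist": 0},
    {"claw": -0.3, "linear": [0, 0, 0], "twist": 0}
  ]
}}

```text
time_s: 6.45
ee_pos: [0.4342, -0.0709, -0.0082]
eef_rot: [0.707, 0.707, -0.0, -0.0]
ft_force: [-0.1, 0.1, -0.4]
width: 0.0553
grasp_force: 0.0
```

Request:
{"method": "step_arm", "body": {
  "targets": [
    {"claw": -0.3, "linear": [0, 0, 2], "twist": 0},
    {"claw": -0.3, "linear": [0, 0, 2], "twist": 0},
    {"claw": -0.3, "linear": [0, 0, 0], "twist": 0}
  ]
}}

```text
time_s: 6.75
ee_pos: [0.4343, -0.0709, -0.0122]
eef_rot: [0.707, 0.707, -0.0, -0.0]
ft_force: [0.1, 0.1, 0.3]
width: 0.0556
grasp_force: 0.0
```

Request:
{"method": "step_arm", "body": {
  "targets": [
    {"claw": -0.3, "linear": [0, 0, 2], "twist": 0},
    {"claw": -0.3, "linear": [0, 0, 1], "twist": 0},
    {"claw": -0.3, "linear": [0, 0, 0], "twist": 0}
  ]
}}

```text
time_s: 7.05
ee_pos: [0.4344, -0.071, -0.015]
eef_rot: [0.707, 0.707, -0.0, -0.0]
ft_force: [-0.1, 0.5, -0.9]
width: 0.0553
grasp_force: 0.0
```

```bash
python3 - <<'E'
from h import *
st()
c=grab('side');b=c['image'][190:235,315:370,::-1];cv2.imwrite('pics/s5.png',cv2.convertScaleAbs(cv2.resize(b,None,fx=10,fy=10,interpolation=2),alpha=1.2))
# dark finger lowest row near each pad column
g=cv2.cvtColor(c['image'],cv2.COLOR_RGB2GRAY)
for u in (332,333,334,352,353,354):print(u,g[205:222,u].tolist())
E
```

```text
t 7.05 p [434.4 -71.  -15. ] x [-0.  1. -0.] y [ 1.  0. -0.] F [-0.1  0.5 -0.9] w 0.0553 g 0.0 q [-0.31  0.31 -0.63  0.63 -0.    1.26]
332 [59, 61, 73, 86, 94, 95, 93, 97, 116, 139, 156, 167, 169, 168, 168, 168, 167]
333 [65, 76, 94, 108, 115, 115, 116, 115, 119, 130, 148, 164, 169, 168, 167, 168, 166]
334 [95, 114, 125, 130, 130, 130, 135, 138, 139, 144, 153, 163, 169, 167, 168, 167, 167]
352 [60, 61, 65, 75, 86, 89, 88, 90, 99, 124, 151, 162, 163, 164, 163, 164, 162]
353 [59, 61, 65, 75, 84, 91, 95, 98, 112, 135, 156, 164, 163, 163, 163, 162, 162]
354 [62, 69, 88, 110, 123, 131, 133, 139, 147, 155, 161, 163, 163, 162, 162, 162, 162]
```

No contact at −15 mm, so the reported TCP lies well below the real fingertips. Their edge at row ~214 against ~219 expected near the counter leaves about 2 cm. I'll go on down in steps.

Request:
{"method": "step_arm", "body": {
  "targets": [
    {"claw": -0.3, "linear": [0, 0, 3], "twist": 0},
    {"claw": -0.3, "linear": [0, 0, 3], "twist": 0},
    {"claw": -0.3, "linear": [0, 0, 2], "twist": 0},
    {"claw": -0.3, "linear": [0, 0, 0], "twist": 0}
  ]
}}

```text
time_s: 7.5
ee_pos: [0.4341, -0.0709, -0.0233]
eef_rot: [0.707, 0.707, -0.0, -0.0]
ft_force: [0.5, 0.0, -0.2]
width: 0.055
grasp_force: 0.0
```

```bash
cat > tip.py <<'E'
from h import *
st();c=grab('side');g=cv2.cvtColor(c['image'],cv2.COLOR_RGB2GRAY)
for u in (332,333,352,353):print(u,g[208:226,u].tolist())
E
python3 tip.py
```

```text
t 7.5 p [434.1 -70.9 -23.3] x [-0.  1.  0.] y [ 1.     0.    -0.001] F [ 0.5  0.  -0.2] w 0.055 g 0.0 q [-0.31  0.32 -0.64  0.61 -0.    1.26]
332 [66, 77, 90, 93, 94, 93, 98, 121, 147, 164, 169, 168, 168, 167, 167, 166, 166, 166]
333 [84, 98, 108, 114, 116, 116, 116, 122, 142, 161, 169, 167, 167, 167, 167, 166, 165, 165]
352 [61, 68, 80, 86, 87, 86, 91, 109, 139, 156, 163, 163, 163, 162, 163, 162, 162, 160]
353 [62, 73, 88, 92, 93, 96, 107, 126, 152, 162, 163, 163, 163, 162, 162, 161, 161, 162]
```

Request:
{"method": "step_arm", "body": {
  "targets": [
    {"claw": -0.3, "linear": [0, 0, 3], "twist": 0},
    {"claw": -0.3, "linear": [0, 0, 3], "twist": 0},
    {"claw": -0.3, "linear": [0, 0, 2], "twist": 0},
    {"claw": -0.3, "linear": [0, 0, 0], "twist": 0}
  ]
}}

```text
time_s: 7.95
ee_pos: [0.4342, -0.0709, -0.0313]
eef_rot: [0.707, 0.707, -0.0, -0.0]
ft_force: [-1.0, 0.0, 0.1]
width: 0.0554
grasp_force: 0.0
```

```bash
python3 tip.py
```

```text
t 7.95 p [434.2 -70.9 -31.3] x [-0.  1.  0.] y [ 1.     0.    -0.001] F [-1.   0.   0.1] w 0.0554 g 0.0 q [-0.31  0.33 -0.65  0.59 -0.    1.26]
332 [58, 61, 69, 83, 92, 92, 91, 94, 112, 138, 157, 167, 169, 167, 166, 167, 166, 164]
333 [65, 72, 85, 102, 115, 118, 115, 113, 117, 130, 148, 162, 167, 167, 166, 166, 166, 164]
352 [60, 60, 62, 73, 84, 88, 87, 88, 93, 119, 148, 158, 163, 163, 162, 162, 162, 161]
353 [61, 60, 68, 81, 92, 99, 104, 107, 114, 134, 155, 164, 163, 162, 163, 162, 162, 161]
```

Request:
{"method": "step_arm", "body": {
  "targets": [
    {"claw": -0.3, "linear": [0, 0, 3], "twist": 0},
    {"claw": -0.3, "linear": [0, 0, 2], "twist": 0},
    {"claw": 0.5, "linear": [0, 0, 0], "twist": 0},
    {"claw": 0.5, "linear": [0, 0, 0], "twist": 0},
    {"claw": 0.5, "linear": [0, 0, 0], "twist": 0},
    {"claw": 0.5, "linear": [0, 0, 0], "twist": 0},
    {"claw": 0.5, "linear": [0, 0, 0], "twist": 0},
    {"claw": 0.5, "linear": [0, 0, 0], "twist": 0}
  ]
}}

```text
time_s: 8.8
ee_pos: [0.4377, -0.0721, -0.0334]
eef_rot: [0.707, 0.707, 0.001, 0.003]
ft_force: [-1.6, 0.9, 20.5]
width: 0.0286
grasp_force: 47.3
```

```bash
python3 tip.py|head -1
```

```text
t 8.8 p [437.7 -72.1 -33.4] x [-0.     1.    -0.002] y [1.    0.    0.006] F [-1.6  0.9 20.5] w 0.0286 g 47.317884942785895 q [-0.31  0.34 -0.65  0.57 -0.    1.26]
```

Gripped (width 28.6 mm, fingertips touching the counter at reported z −33 mm). So the true tip height is reported + ~33 mm, and I'll use that from here on. Carrying to the hopper.

Request:
{"method": "step_arm", "body": {
  "targets": [
    {"claw": 0.5, "linear": [0, 0, -30], "twist": 0},
    {"claw": 0.5, "linear": [0, 0, -46], "twist": 0},
    {"claw": 0.5, "linear": [0, 0, -46], "twist": 0},
    {"claw": 0.5, "linear": [0, 0, -46], "twist": 0},
    {"claw": 0.5, "linear": [0, 0, -46], "twist": 0},
    {"claw": 0.5, "linear": [0, 0, -48], "twist": 0},
    {"claw": 0.5, "linear": [22, 38, 0], "twist": 0},
    {"claw": 0.5, "linear": [22, 38, 0], "twist": 0},
    {"claw": 0.5, "linear": [22, 38, 0], "twist": 0},
    {"claw": 0.5, "linear": [22, 38, 0], "twist": 0},
    {"claw": 0.5, "linear": [22, 39, 0], "twist": 0},
    {"claw": 0.5, "linear": [0, 0, 0], "twist": 0},
    {"claw": 0.5, "linear": [0, 0, 0], "twist": 0},
    {"claw": 0.5, "linear": [0, 0, 0], "twist": 0}
  ]
}}

```text
time_s: 10.25
ee_pos: [0.6246, 0.0386, 0.2261]
eef_rot: [0.707, 0.707, -0.0, -0.0]
ft_force: [-0.4, 0.6, 0.1]
width: 0.0287
grasp_force: 40.1
```

```bash
python3 - <<'E'
from h import *
st()
c=grab('side');im=c['image'][120:260,230:370,::-1];cv2.imwrite('pics/s6.png',cv2.convertScaleAbs(cv2.resize(im,None,fx=4,fy=4,interpolation=2),alpha=1.2))
M=[.6258,.0393]
print('tin bottom expected',proj(c,M+[.25]),'mouth',proj(c,M+[.234]))
E
```

```text
t 10.25 p [624.6  38.6 226.1] x [ 0.  1. -0.] y [ 1.    -0.    -0.001] F [-0.4  0.6  0.1] w 0.0287 g 40.13026714324951 q [-0.04  0.49  0.32  1.41 -0.    1.53]
tin bottom expected [279.90822372 183.74832204] mouth [280.27866736 187.77850758]
```

View pics/s6.png

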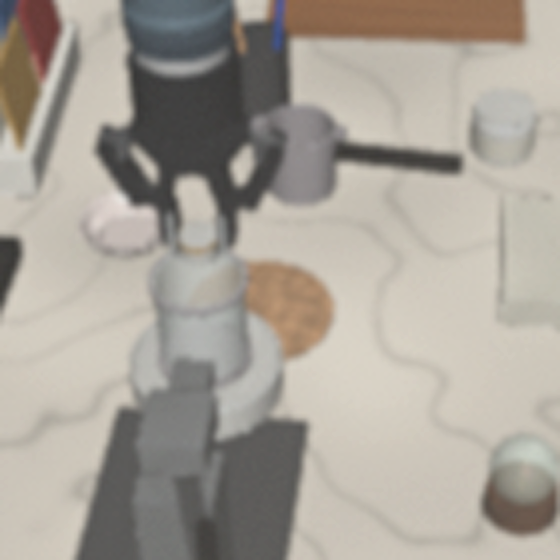

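Tin held centred just over the hopper mouth (tin at crop (200,240), rim at (200,270)). Releasing and heading for tin 3.

Request:
{"method": "step_arm", "body": {
  "targets": [
    {"claw": -0.1, "linear": [0, 0, 0], "twist": 0},
    {"claw": -0.1, "linear": [0, 0, 0], "twist": 0},
    {"claw": -0.1, "linear": [0, 0, 0], "twist": 0},
    {"claw": -0.1, "linear": [0, 0, 0], "twist": 0},
    {"claw": -0.1, "linear": [0, 0, -15], "twist": 0},
    {"claw": -0.3, "linear": [27, -43, 0], "twist": 0},
    {"claw": -0.3, "linear": [27, -43, 0], "twist": 0},
    {"claw": -0.3, "linear": [27, -44, 0], "twist": 0},
    {"claw": -0.3, "linear": [27, -44, 0], "twist": 0},
    {"claw": -0.3, "linear": [27, -44, 0], "twist": 0},
    {"claw": -0.3, "linear": [0, 0, 45], "twist": 0},
    {"claw": -0.3, "linear": [0, 0, 45], "twist": 0},
    {"claw": -0.3, "linear": [0, 0, 45], "twist": 0},
    {"claw": -0.3, "linear": [0, 0, 26], "twist": 0},
    {"claw": -0.3, "linear": [0, 0, 0], "twist": 0}
  ]
}}

```text
time_s: 11.8
ee_pos: [0.409, 0.1696, 0.0768]
eef_rot: [0.707, 0.707, -0.003, -0.002]
ft_force: [-1.3, -0.6, -0.2]
width: 0.0552
grasp_force: 0.0
```

```bash
python3 tins.py 0 1 2; python3 -c "
from h import *
print(proj(grab('top'),[.6258,.0393,.16]))
"
```

```text
top [235.3 241. ] 20 [0.39  0.273 0.018] near (0.44, 0.273)
top [247.2 240.3] 12 [0.3925 0.2313 0.018 ] near (0.406, 0.173)
side [350.4 272.4] 26 [0.4058 0.1732 0.012 ] near (0.406, 0.173)
side [338.4 301.3] 36 [0.4416 0.2769 0.012 ] near (0.44, 0.273)
side [342.8 324.2] 39 [0.4281 0.3482 0.012 ] near (0.427, 0.346)
t 11.9 p [412.9 170.6  80.6] x [-0.  1. -0.] y [ 1.  0. -0.] F [0.1 0.8 0.8] w 0.0556 g 0.0 q [ 0.25  0.2  -0.48  0.89 -0.    1.82]
[301.64402871 169.77881556]
```

Request:
{"method": "step_arm", "body": {
  "targets": [
    {"claw": -0.3, "linear": [0, 0, 40], "twist": 0},
    {"claw": -0.3, "linear": [0, 0, 0], "twist": 0},
    {"claw": -0.3, "linear": [0, 0, 0], "twist": 0},
    {"claw": -0.3, "linear": [0, 0, 0], "twist": 0}
  ]
}}

```text
time_s: 12.35
ee_pos: [0.4147, 0.171, 0.0422]
eef_rot: [0.707, 0.707, 0.001, 0.001]
ft_force: [0.1, -0.3, 1.2]
width: 0.0556
grasp_force: 0.0
```

Request:
{"method": "step_arm", "body": {
  "targets": [
    {"claw": -0.3, "linear": [2, -8, 20], "twist": 0},
    {"claw": -0.3, "linear": [0, 0, 30], "twist": 0},
    {"claw": -0.3, "linear": [0, 0, 12], "twist": 0},
    {"claw": -0.3, "linear": [0, 0, 10], "twist": 0},
    {"claw": -0.3, "linear": [0, 0, 0], "twist": 0},
    {"claw": 0.5, "linear": [0, 0, 0], "twist": 0},
    {"claw": 0.5, "linear": [0, 0, 0], "twist": 0},
    {"claw": 0.5, "linear": [0, 0, 0], "twist": 0},
    {"claw": 0.5, "linear": [0, 0, 0], "twist": 0},
    {"claw": 0.5, "linear": [0, 0, 0], "twist": 0},
    {"claw": 0.5, "linear": [0, 0, 0], "twist": 0}
  ]
}}

```text
time_s: 13.45
ee_pos: [0.4063, 0.173, -0.0306]
eef_rot: [0.707, 0.707, 0.001, 0.001]
ft_force: [-0.8, 0.3, 5.3]
width: 0.0284
grasp_force: 39.3
```

Request:
{"method": "step_arm", "body": {
  "targets": [
    {"claw": 0.5, "linear": [0, 0, -30], "twist": 0},
    {"claw": 0.5, "linear": [0, 0, -38], "twist": 0},
    {"claw": 0.5, "linear": [0, 0, -38], "twist": 0},
    {"claw": 0.5, "linear": [0, 0, -38], "twist": 0},
    {"claw": 0.5, "linear": [0, 0, -38], "twist": 0},
    {"claw": 0.5, "linear": [0, 0, -38], "twist": 0},
    {"claw": 0.5, "linear": [0, 0, -37], "twist": 0},
    {"claw": 0.5, "linear": [-19, 31, 0], "twist": 0},
    {"claw": 0.5, "linear": [-19, 31, 0], "twist": 0},
    {"claw": 0.5, "linear": [-19, 31, 0], "twist": 0},
    {"claw": 0.5, "linear": [-19, 31, 0], "twist": 0},
    {"claw": 0.5, "linear": [-19, 31, 0], "twist": 0},
    {"claw": 0.5, "linear": [-19, 31, 0], "twist": 0},
    {"claw": 0.5, "linear": [-20, 33, 0], "twist": 0},
    {"claw": 0.5, "linear": [0, 0, 0], "twist": 0},
    {"claw": 0.5, "linear": [0, 0, 0], "twist": 0},
    {"claw": 0.5, "linear": [0, 0, 0], "twist": 0}
  ]
}}

```text
time_s: 15.15
ee_pos: [0.6231, 0.0393, 0.2255]
eef_rot: [0.707, 0.707, -0.0, -0.0]
ft_force: [0.0, 0.0, -0.1]
width: 0.0286
grasp_force: 39.7
```

Request:
{"method": "step_arm", "body": {
  "targets": [
    {"claw": -0.1, "linear": [0, 0, 0], "twist": 0},
    {"claw": -0.1, "linear": [0, 0, 0], "twist": 0},
    {"claw": -0.1, "linear": [0, 0, 0], "twist": 0},
    {"claw": -0.1, "linear": [0, 0, 0], "twist": 0},
    {"claw": -0.1, "linear": [0, 0, -15], "twist": 0},
    {"claw": -0.3, "linear": [26, -20, 0], "twist": 0},
    {"claw": -0.3, "linear": [26, -20, 0], "twist": 0},
    {"claw": -0.3, "linear": [26, -20, 0], "twist": 0},
    {"claw": -0.3, "linear": [26, -20, 0], "twist": 0},
    {"claw": -0.3, "linear": [26, -20, 0], "twist": 0},
    {"claw": -0.3, "linear": [26, -20, 0], "twist": 0},
    {"claw": -0.3, "linear": [26, -21, 0], "twist": 0},
    {"claw": -0.3, "linear": [27, -21, 0], "twist": 0},
    {"claw": -0.3, "linear": [27, -21, 0], "twist": 0},
    {"claw": -0.3, "linear": [0, 0, 40], "twist": 0},
    {"claw": -0.3, "linear": [0, 0, 40], "twist": 0},
    {"claw": -0.3, "linear": [0, 0, 40], "twist": 0},
    {"claw": -0.3, "linear": [0, 0, 40], "twist": 0},
    {"claw": -0.3, "linear": [0, 0, 0], "twist": 0},
    {"claw": -0.3, "linear": [0, 0, 0], "twist": 0}
  ]
}}

```text
time_s: 17.15
ee_pos: [0.4403, 0.2744, 0.0804]
eef_rot: [0.707, 0.707, -0.001, -0.0]
ft_force: [0.9, -0.1, 0.7]
width: 0.0554
grasp_force: 0.0
```

```bash
python3 tins.py 0 1 2 3
```

```text
side [345. 205.] 10 [ 0.4234 -0.1237  0.012 ] near (0.435, -0.07)
side [338.7 300.7] 51 [0.4406 0.2747 0.012 ] near (0.44, 0.273)
side [342.7 324.2] 58 [0.4284 0.3481 0.012 ] near (0.427, 0.346)
t 17.25 p [442.8 275.5  82.6] x [-0.     1.     0.002] y [1.    0.    0.004] F [-0.5 -1.  -0.7] w 0.0558 g 0.0 q [ 0.43  0.33 -0.29  0.94 -0.    2.01]
```

Aligned with tin 2; going down 111 mm.

Request:
{"method": "step_arm", "body": {
  "targets": [
    {"claw": -0.3, "linear": [0, 0, 30], "twist": 0},
    {"claw": -0.3, "linear": [0, 0, 30], "twist": 0},
    {"claw": -0.3, "linear": [0, 0, 25], "twist": 0},
    {"claw": -0.3, "linear": [0, 0, 15], "twist": 0},
    {"claw": -0.3, "linear": [0, 0, 11], "twist": 0},
    {"claw": -0.3, "linear": [0, 0, 0], "twist": 0},
    {"claw": 0.5, "linear": [0, 0, 0], "twist": 0},
    {"claw": 0.5, "linear": [0, 0, 0], "twist": 0},
    {"claw": 0.5, "linear": [0, 0, 0], "twist": 0},
    {"claw": 0.5, "linear": [0, 0, 0], "twist": 0},
    {"claw": 0.5, "linear": [0, 0, 0], "twist": 0},
    {"claw": 0.5, "linear": [0, 0, 0], "twist": 0}
  ]
}}

```text
time_s: 18.45
ee_pos: [0.4426, 0.2754, -0.0292]
eef_rot: [0.707, 0.707, 0.002, 0.001]
ft_force: [-0.9, -0.3, 5.9]
width: 0.0283
grasp_force: 39.3
```

Request:
{"method": "step_arm", "body": {
  "targets": [
    {"claw": 0.5, "linear": [0, 0, -30], "twist": 0},
    {"claw": 0.5, "linear": [0, 0, -38], "twist": 0},
    {"claw": 0.5, "linear": [0, 0, -38], "twist": 0},
    {"claw": 0.5, "linear": [0, 0, -38], "twist": 0},
    {"claw": 0.5, "linear": [0, 0, -38], "twist": 0},
    {"claw": 0.5, "linear": [0, 0, -38], "twist": 0},
    {"claw": 0.5, "linear": [0, 0, -36], "twist": 0},
    {"claw": 0.5, "linear": [-26, 20, 0], "twist": 0},
    {"claw": 0.5, "linear": [-26, 20, 0], "twist": 0},
    {"claw": 0.5, "linear": [-26, 20, 0], "twist": 0},
    {"claw": 0.5, "linear": [-26, 20, 0], "twist": 0},
    {"claw": 0.5, "linear": [-26, 20, 0], "twist": 0},
    {"claw": 0.5, "linear": [-26, 20, 0], "twist": 0},
    {"claw": 0.5, "linear": [-26, 20, 0], "twist": 0},
    {"claw": 0.5, "linear": [-27, 21, 0], "twist": 0},
    {"claw": 0.5, "linear": [-27, 21, 0], "twist": 0},
    {"claw": 0.5, "linear": [0, 0, 0], "twist": 0},
    {"claw": 0.5, "linear": [0, 0, 0], "twist": 0},
    {"claw": 0.5, "linear": [0, 0, 0], "twist": 0}
  ]
}}

```text
time_s: 20.35
ee_pos: [0.6224, 0.0395, 0.2255]
eef_rot: [0.707, 0.707, 0.0, -0.0]
ft_force: [-0.0, 0.1, 0.4]
width: 0.0282
grasp_force: 39.6
```

Request:
{"method": "step_arm", "body": {
  "targets": [
    {"claw": -0.1, "linear": [0, 2, 0], "twist": 0},
    {"claw": -0.1, "linear": [0, 0, 0], "twist": 0},
    {"claw": -0.1, "linear": [0, 0, 0], "twist": 0},
    {"claw": -0.1, "linear": [0, 0, 0], "twist": 0},
    {"claw": -0.1, "linear": [0, 0, -15], "twist": 0},
    {"claw": -0.3, "linear": [28, -18, 0], "twist": 0},
    {"claw": -0.3, "linear": [28, -18, 0], "twist": 0},
    {"claw": -0.3, "linear": [28, -18, 0], "twist": 0},
    {"claw": -0.3, "linear": [28, -18, 0], "twist": 0},
    {"claw": -0.3, "linear": [28, -18, 0], "twist": 0},
    {"claw": -0.3, "linear": [28, -18, 0], "twist": 0},
    {"claw": -0.3, "linear": [28, -18, 0], "twist": 0},
    {"claw": -0.3, "linear": [28, -18, 0], "twist": 0},
    {"claw": -0.3, "linear": [28, -18, 0], "twist": 0},
    {"claw": -0.3, "linear": [28, -17, 0], "twist": 0},
    {"claw": -0.3, "linear": [28, -17, 0], "twist": 0},
    {"claw": -0.3, "linear": [0, 0, 40], "twist": 0},
    {"claw": -0.3, "linear": [0, 0, 40], "twist": 0},
    {"claw": -0.3, "linear": [0, 0, 40], "twist": 0},
    {"claw": -0.3, "linear": [0, 0, 40], "twist": 0}
  ]
}}

```text
time_s: 22.35
ee_pos: [0.4287, 0.3469, 0.079]
eef_rot: [0.707, 0.707, 0.0, 0.0]
ft_force: [0.7, -0.1, 0.1]
width: 0.0552
grasp_force: 0.0
```

Request:
{"method": "step_arm", "body": {
  "targets": [
    {"claw": -0.3, "linear": [0, 0, 0], "twist": 0},
    {"claw": -0.3, "linear": [0, 0, 0], "twist": 0},
    {"claw": -0.3, "linear": [0, 0, 0], "twist": 0}
  ]
}}

```text
time_s: 22.65
ee_pos: [0.4307, 0.3477, 0.0827]
eef_rot: [0.707, 0.707, 0.002, 0.001]
ft_force: [-0.2, 0.5, -0.2]
width: 0.0554
grasp_force: 0.0
```

```bash
python3 tins.py 0 1 2 3
```

```text
side [343.9 211. ] 132 [ 0.4273 -0.0926  0.012 ] near (0.435, -0.07)
side [342.7 324.2] 59 [0.4284 0.3482 0.012 ] near (0.427, 0.346)
t 22.75 p [431.  347.9  82.8] x [-0.     1.     0.003] y [1.    0.    0.004] F [-0.1  0.3 -0.1] w 0.0554 g 0.0 q [ 0.56  0.39 -0.21  0.97 -0.    2.14]
```

Request:
{"method": "step_arm", "body": {
  "targets": [
    {"claw": -0.3, "linear": [0, -3, 30], "twist": 0},
    {"claw": -0.3, "linear": [0, 0, 30], "twist": 0},
    {"claw": -0.3, "linear": [0, 0, 25], "twist": 0},
    {"claw": -0.3, "linear": [0, 0, 15], "twist": 0},
    {"claw": -0.3, "linear": [0, 0, 12], "twist": 0},
    {"claw": -0.3, "linear": [0, 0, 0], "twist": 0},
    {"claw": 0.5, "linear": [0, 0, 0], "twist": 0},
    {"claw": 0.5, "linear": [0, 0, 0], "twist": 0},
    {"claw": 0.5, "linear": [0, 0, 0], "twist": 0},
    {"claw": 0.5, "linear": [0, 0, 0], "twist": 0},
    {"claw": 0.5, "linear": [0, 0, 0], "twist": 0},
    {"claw": 0.5, "linear": [0, 0, 0], "twist": 0}
  ]
}}

```text
time_s: 23.95
ee_pos: [0.4273, 0.3475, -0.0303]
eef_rot: [0.707, 0.707, 0.002, 0.0]
ft_force: [-0.0, -0.6, 6.2]
width: 0.0286
grasp_force: 39.6
```

Request:
{"method": "step_arm", "body": {
  "targets": [
    {"claw": 0.5, "linear": [0, 0, -30], "twist": 0},
    {"claw": 0.5, "linear": [0, 0, -38], "twist": 0},
    {"claw": 0.5, "linear": [0, 0, -38], "twist": 0},
    {"claw": 0.5, "linear": [0, 0, -38], "twist": 0},
    {"claw": 0.5, "linear": [0, 0, -38], "twist": 0},
    {"claw": 0.5, "linear": [0, 0, -38], "twist": 0},
    {"claw": 0.5, "linear": [0, 0, -36], "twist": 0},
    {"claw": 0.5, "linear": [0, 0, 0], "twist": 0}
  ]
}}

```text
time_s: 24.75
ee_pos: [0.4287, 0.3485, 0.2302]
eef_rot: [0.707, 0.707, 0.005, 0.001]
ft_force: [-0.1, -0.2, -0.1]
width: 0.0285
grasp_force: 39.6
```

```bash
python3 tins.py 0 1 2 3; python3 -c "
from h import *
a=grab('side')['image'][185:345,300:380,::-1];b=grab('top')['image'][130:280,190:360,::-1]
b=cv2.resize(b,None,fx=3,fy=3,interpolation=2);a=cv2.resize(a,(225,450),interpolation=2)
cv2.imwrite('pics/s7.png',cv2.convertScaleAbs(np.hstack([b,a]),alpha=1.3))"
```

```text
t 24.85 p [426.6 347.1 225.2] x [-0.     1.     0.001] y [1.    0.    0.002] F [-0.9  0.2 -1.1] w 0.0283 g 39.55849528312683 q [ 0.57  0.32  0.06  1.31 -0.    2.14]
```

View pics/s7.png

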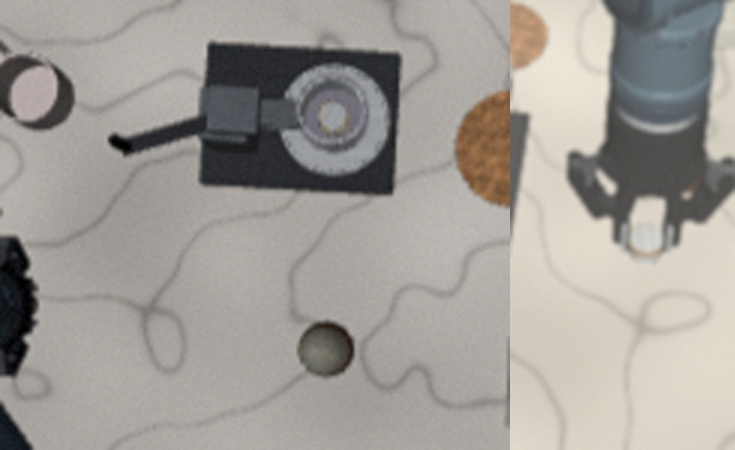

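Stacked tins show in the hopper at crop (332,117), the counter is clear of loose tins, and the fourth is held in the gripper.

Request:
{"method": "step_arm", "body": {
  "targets": [
    {"claw": 0.5, "linear": [-28, 18, 0], "twist": 0},
    {"claw": 0.5, "linear": [-28, 18, 0], "twist": 0},
    {"claw": 0.5, "linear": [-28, 18, 0], "twist": 0},
    {"claw": 0.5, "linear": [-28, 18, 0], "twist": 0},
    {"claw": 0.5, "linear": [-28, 18, 0], "twist": 0},
    {"claw": 0.5, "linear": [-28, 18, 0], "twist": 0},
    {"claw": 0.5, "linear": [-28, 18, 0], "twist": 0},
    {"claw": 0.5, "linear": [-28, 18, 0], "twist": 0},
    {"claw": 0.5, "linear": [-28, 18, 0], "twist": 0},
    {"claw": 0.5, "linear": [-28, 18, 0], "twist": 0},
    {"claw": 0.5, "linear": [-28, 18, 0], "twist": 0},
    {"claw": 0.5, "linear": [0, 0, 0], "twist": 0},
    {"claw": 0.5, "linear": [0, 0, 0], "twist": 0},
    {"claw": 0.5, "linear": [0, 0, 0], "twist": 0}
  ]
}}

```text
time_s: 26.35
ee_pos: [0.6228, 0.0395, 0.223]
eef_rot: [0.707, 0.707, -0.001, -0.001]
ft_force: [1.0, 1.1, -0.8]
width: 0.0279
grasp_force: 39.6
```

Request:
{"method": "step_arm", "body": {
  "targets": [
    {"claw": -0.1, "linear": [0, 0, 0], "twist": 0},
    {"claw": -0.1, "linear": [0, 0, 0], "twist": 0},
    {"claw": -0.1, "linear": [0, 0, 0], "twist": 0},
    {"claw": -0.1, "linear": [0, 0, 0], "twist": 0},
    {"claw": -0.1, "linear": [0, 0, -15], "twist": 0},
    {"claw": -0.1, "linear": [-20, -30, 0], "twist": 0},
    {"claw": -0.1, "linear": [-20, -30, 0], "twist": 0},
    {"claw": -0.1, "linear": [-20, -30, 0], "twist": 0},
    {"claw": -0.1, "linear": [-20, -30, 0], "twist": 0},
    {"claw": -0.1, "linear": [-20, -30, 0], "twist": 0},
    {"claw": -0.1, "linear": [-36, -2, 0], "twist": 0},
    {"claw": -0.1, "linear": [-36, -2, 0], "twist": 0},
    {"claw": -0.1, "linear": [-36, -2, 0], "twist": 0},
    {"claw": -0.1, "linear": [-36, -2, 0], "twist": 0},
    {"claw": -0.1, "linear": [-36, -2, 0], "twist": 0},
    {"claw": -0.1, "linear": [-36, -2, 0], "twist": 0},
    {"claw": -0.1, "linear": [-36, -2, 0], "twist": 0},
    {"claw": -0.1, "linear": [-36, -2, 0], "twist": 0}
  ]
}}

```text
time_s: 28.15
ee_pos: [0.4579, -0.3508, 0.2394]
eef_rot: [0.707, 0.707, 0.0, 0.0]
ft_force: [0.6, 0.6, -0.9]
width: 0.0468
grasp_force: 0.0
```

Request:
{"method": "step_arm", "body": {
  "targets": [
    {"claw": -0.1, "linear": [0, 0, 0], "twist": -8.4},
    {"claw": -0.1, "linear": [0, 0, 0], "twist": -8.4},
    {"claw": -0.1, "linear": [0, 0, 0], "twist": -8.4},
    {"claw": -0.1, "linear": [0, 0, 0], "twist": -8.4},
    {"claw": -0.1, "linear": [0, 0, 0], "twist": -8.4},
    {"claw": -0.1, "linear": [0, 0, 0], "twist": -8.4},
    {"claw": -0.1, "linear": [0, 0, 0], "twist": -8.4},
    {"claw": -0.1, "linear": [0, 0, 0], "twist": -8.4},
    {"claw": -0.1, "linear": [0, 0, 0], "twist": -8.4},
    {"claw": -0.1, "linear": [0, 0, 0], "twist": -7.5},
    {"claw": -0.1, "linear": [0, 0, 35], "twist": 0},
    {"claw": -0.1, "linear": [0, 0, 35], "twist": 0},
    {"claw": -0.1, "linear": [0, 0, 35], "twist": 0},
    {"claw": -0.1, "linear": [0, 0, 35], "twist": 0},
    {"claw": -0.1, "linear": [0, 0, 0], "twist": 0},
    {"claw": -0.1, "linear": [0, 0, 0], "twist": 0}
  ]
}}

```text
time_s: 29.75
ee_pos: [0.4578, -0.349, 0.0995]
eef_rot: [0.06, 0.998, 0.0, -0.0]
ft_force: [-0.4, -0.8, 0.9]
width: 0.047
grasp_force: 0.0
```

```bash
python3 - <<'E'
from h import *
st()
c=grab('top');im=c['image'][100:260,220:380,::-1];s=grab('side')['image'][150:340,230:380,::-1]
cv2.imwrite('pics/s8.png',cv2.convertScaleAbs(np.hstack([cv2.resize(im,None,fx=2.5,fy=2.5,interpolation=2),cv2.resize(s,(316,400),interpolation=2)]),alpha=1.4))
E
```

```text
t 29.75 p [ 457.8 -349.    99.5] x [-0.993  0.12   0.001] y [0.12  0.993 0.001] F [-0.4 -0.8  0.9] w 0.047 g 0.0 q [-0.76  0.42 -0.11  1.04 -0.   -0.64]
```

View pics/s8.png

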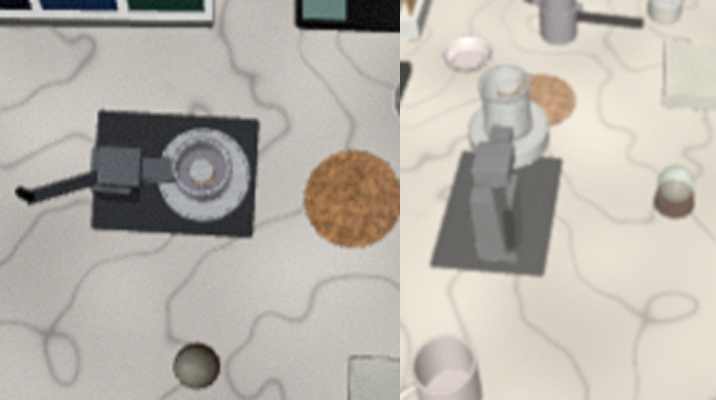

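The hopper holds the stacked tins (crop (202,172), top one visible near the rim in the side view), and nothing is loose on the counter. Now the cup handle.

Request:
{"method": "step_arm", "body": {
  "grip_force": 110,
  "targets": [
    {"claw": -0.1, "linear": [0, 0, 30], "twist": 0},
    {"claw": -0.1, "linear": [0, 0, 30], "twist": 0},
    {"claw": -0.1, "linear": [0, 0, 25], "twist": 0},
    {"claw": -0.1, "linear": [0, 0, 18], "twist": 0},
    {"claw": -0.1, "linear": [0, 0, 0], "twist": 0},
    {"claw": -0.1, "linear": [0, 0, 0], "twist": 0},
    {"claw": 0.8, "linear": [0, 0, 0], "twist": 0},
    {"claw": 0.8, "linear": [0, 0, 0], "twist": 0},
    {"claw": 0.8, "linear": [0, 0, 0], "twist": 0},
    {"claw": 0.8, "linear": [0, 0, 0], "twist": 0},
    {"claw": 0.8, "linear": [0, 0, 0], "twist": 0},
    {"claw": 0.8, "linear": [0, 0, 0], "twist": 0},
    {"claw": 0.8, "linear": [0, 0, 0], "twist": 0}
  ]
}}

```text
time_s: 31.15
ee_pos: [0.4588, -0.3501, -0.003]
eef_rot: [0.06, 0.998, -0.001, 0.001]
ft_force: [-0.7, 0.8, 4.9]
width: 0.016
grasp_force: 107.2
```

```bash
python3 - <<'E'
from h import *
st();s=ctrl.observe();print(s['torque'])
E
```

```text
t 31.15 p [ 458.8 -350.1   -3. ] x [-0.993  0.12  -0.002] y [ 0.12   0.993 -0.001] F [-0.7  0.8  4.9] w 0.016 g 107.15254783630371 q [-0.76  0.52 -0.25  0.8   0.   -0.64]
[ 0.04398096 -0.3484228  -0.00845612]
```

Request:
{"method": "step_arm", "body": {
  "targets": [
    {"claw": 0.8, "linear": [0, 0, -5], "twist": 0},
    {"claw": 0.8, "linear": [0, 0, -10], "twist": 0},
    {"claw": 0.8, "linear": [0, 0, -15], "twist": 0},
    {"claw": 0.8, "linear": [0, 0, -10], "twist": 0},
    {"claw": 0.8, "linear": [-6, 18, 0], "twist": 0},
    {"claw": 0.8, "linear": [-9, 26, 0], "twist": 0},
    {"claw": 0.8, "linear": [-9, 26, 0], "twist": 0},
    {"claw": 0.8, "linear": [-9, 26, 0], "twist": 0},
    {"claw": 0.8, "linear": [-9, 26, 0], "twist": 0},
    {"claw": 0.8, "linear": [-6, 20, 0], "twist": 0},
    {"claw": 0.8, "linear": [-5, 15, 0], "twist": 0},
    {"claw": 0.8, "linear": [0, 0, 0], "twist": 0}
  ]
}}

```text
time_s: 32.35
ee_pos: [0.5297, -0.198, 0.036]
eef_rot: [0.059, 0.998, 0.0, -0.0]
ft_force: [-0.0, -0.0, -2.2]
width: 0.0161
grasp_force: 107.4
```

Request:
{"method": "step_arm", "body": {
  "targets": [
    {"claw": 0.8, "linear": [0, 0, 0], "twist": -4},
    {"claw": 0.8, "linear": [0, 0, 0], "twist": -6},
    {"claw": 0.8, "linear": [0, 0, 0], "twist": -6},
    {"claw": 0.8, "linear": [0, 0, 0], "twist": -6},
    {"claw": 0.8, "linear": [0, 0, 0], "twist": -6},
    {"claw": 0.8, "linear": [0, 0, 0], "twist": -6},
    {"claw": 0.8, "linear": [0, 0, 0], "twist": -6},
    {"claw": 0.8, "linear": [0, 0, 0], "twist": -5.1},
    {"claw": 0.8, "linear": [0, 0, 0], "twist": -4},
    {"claw": 0.8, "linear": [0, 0, 0], "twist": 0},
    {"claw": 0.8, "linear": [0, 0, 0], "twist": 0},
    {"claw": 0.8, "linear": [0, 0, 0], "twist": 0}
  ]
}}

```text
time_s: 33.55
ee_pos: [0.5294, -0.2004, 0.0361]
eef_rot: [-0.359, 0.933, -0.0, -0.0]
ft_force: [-0.2, 0.3, -2.8]
width: 0.016
grasp_force: 107.4
```

```bash
python3 - <<'E'
from h import *
st()
t=grab('top');s=grab('side')
p=np.array(ctrl.observe()['ee_pos'])
cc=p[:2]+.129*np.array([.74,.672]);print('pred cup ctr',cc)
print('pred px top rim',proj(t,[*cc,.114]),'side bottom',proj(s,[*cc,.039]),proj(s,[*cc,.114]))
a=t['image'][165:245,310:390,::-1];b=s['image'][150:230,250:330,::-1]
cv2.imwrite('pics/s9.png',cv2.convertScaleAbs(cv2.resize(np.hstack([a,b]),None,fx=5,fy=5,interpolation=2),alpha=1.3))
E
```

```text
t 33.55 p [ 529.4 -200.4   36.1] x [-0.742 -0.671  0.   ] y [-0.671  0.742 -0.   ] F [-0.2  0.3 -2.8] w 0.016 g 107.39465832710266 q [-0.47  0.46 -0.23  0.88 -0.   -1.21]
pred cup ctr [ 0.62489259 -0.11343027]
pred px top rim [347.80457603 171.97308036] side bottom [289.43837642 199.63449813] [288.31662184 184.05824211]
```

View pics/s9.png

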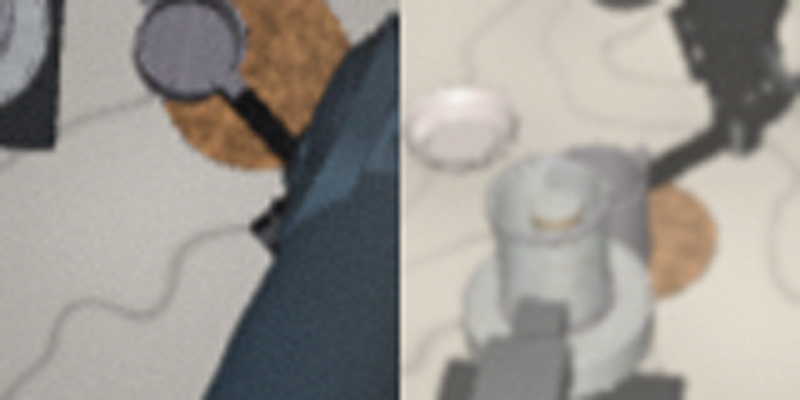

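Top crop: the cup is centred at about (190,48), full-image column 348, matching the predicted 347.8, with the handle pointing front-right as planned. In the side view it hangs level behind the hopper. Moving under the mount.

Request:
{"method": "step_arm", "body": {
  "targets": [
    {"claw": 0.8, "linear": [-9, 10, 0], "twist": 0},
    {"claw": 0.8, "linear": [-15, 16, 0], "twist": 0},
    {"claw": 0.8, "linear": [-17, 19, 0], "twist": 0},
    {"claw": 0.8, "linear": [-17, 19, 0], "twist": 0},
    {"claw": 0.8, "linear": [-17, 19, 0], "twist": 0},
    {"claw": 0.8, "linear": [-15, 16, 0], "twist": 0},
    {"claw": 0.8, "linear": [-9, 10, 0], "twist": 0},
    {"claw": 0.8, "linear": [-4, 4, 0], "twist": 0},
    {"claw": 0.8, "linear": [0, 0, 0], "twist": 0},
    {"claw": 0.8, "linear": [0, 0, 0], "twist": 0}
  ]
}}

```text
time_s: 34.65
ee_pos: [0.53, -0.0476, 0.0361]
eef_rot: [-0.36, 0.933, -0.0, -0.0]
ft_force: [-0.5, -0.4, -2.5]
width: 0.0162
grasp_force: 107.4
```

```bash
python3 - <<'E'
from h import *
st()
s=grab('side');t=grab('top')
p=np.array(ctrl.observe()['ee_pos']);print('ctr',p[:2]+.129*np.array([.742,.671]),.1295*.742)
E
```

```text
t 34.65 p [530.  -47.6  36.1] x [-0.741 -0.671  0.   ] y [-0.671  0.741 -0.001] F [-0.5 -0.4 -2.5] w 0.0162 g 107.38181948661804 q [-0.21  0.4  -0.33  0.84 -0.   -0.94]
ctr [0.62577776 0.03869958] 0.09608900000000001
```

Request:
{"method": "step_arm", "body": {
  "targets": [
    {"claw": 0.8, "linear": [0, 0, -4], "twist": 0},
    {"claw": 0.8, "linear": [0, 0, -4], "twist": 0},
    {"claw": 0.8, "linear": [0, 0, -4], "twist": 0},
    {"claw": 0.8, "linear": [0, 0, 0], "twist": 0}
  ]
}}

```text
time_s: 35.15
ee_pos: [0.5291, -0.0474, 0.048]
eef_rot: [-0.36, 0.933, -0.0, -0.001]
ft_force: [-0.2, -1.6, -7.0]
width: 0.016
grasp_force: 107.9
```

Request:
{"method": "step_arm", "body": {
  "targets": [
    {"claw": 0.8, "linear": [0, 0, -3], "twist": 0},
    {"claw": 0.8, "linear": [0, 0, -2], "twist": 0},
    {"claw": 0.8, "linear": [0, 0, 0], "twist": 0}
  ]
}}

```text
time_s: 35.45
ee_pos: [0.5286, -0.0468, 0.0527]
eef_rot: [-0.36, 0.933, 0.0, -0.001]
ft_force: [-2.5, -1.2, -8.3]
width: 0.0158
grasp_force: 107.9
```

Request:
{"method": "step_arm", "body": {
  "targets": [
    {"claw": 0.8, "linear": [0.5, 1.3, 0], "twist": 0},
    {"claw": 0.8, "linear": [0, 0, 0], "twist": 0},
    {"claw": 0.8, "linear": [0, 0, 0], "twist": 0}
  ]
}}

```text
time_s: 35.75
ee_pos: [0.5284, -0.0464, 0.053]
eef_rot: [-0.36, 0.933, -0.0, -0.0]
ft_force: [-0.2, -1.9, -9.2]
width: 0.016
grasp_force: 107.9
```

```bash
python3 - <<'E'
from h import *
st();print(ctrl.observe()['torque'])
E
```

```text
t 35.75 p [528.4 -46.4  53. ] x [-0.741 -0.672  0.001] y [-0.672  0.741 -0.   ] F [-0.2 -1.9 -9.2] w 0.016 g 107.86274313926697 q [-0.21  0.38 -0.31  0.88 -0.   -0.94]
[-0.78159275  0.92581453 -0.11211508]
```

Request:
{"method": "step_arm", "body": {
  "targets": [
    {"claw": 0.8, "linear": [0, 0, 3], "twist": 0},
    {"claw": 0.8, "linear": [0, 0, 2], "twist": 0},
    {"claw": 0.8, "linear": [0, 0, 0], "twist": 0},
    {"claw": 0.8, "linear": [0, 0, 0], "twist": 0}
  ]
}}

```text
time_s: 36.15
ee_pos: [0.5299, -0.0462, 0.0489]
eef_rot: [-0.36, 0.933, -0.0, 0.001]
ft_force: [-0.3, 0.1, -2.8]
width: 0.0163
grasp_force: 108.7
```

```bash
python3 - <<'E'
from h import *
st();print(ctrl.observe()['torque'])
s=grab('side');b=s['image'][150:270,240:360,::-1];t=grab('top')['image'][140:260,260:380,::-1]
cv2.imwrite('pics/s10.png',cv2.convertScaleAbs(cv2.resize(np.hstack([b,t]),None,fx=3.3,fy=4.9,interpolation=2),alpha=1.3))
E
```

```text
t 36.15 p [529.9 -46.2  48.9] x [-0.74  -0.672 -0.002] y [-0.672  0.74  -0.001] F [-0.3  0.1 -2.8] w 0.0163 g 108.67357134819031 q [-0.21  0.38 -0.31  0.87  0.   -0.94]
[-0.18843009  0.20338765  0.00119898]
```

View pics/s10.png

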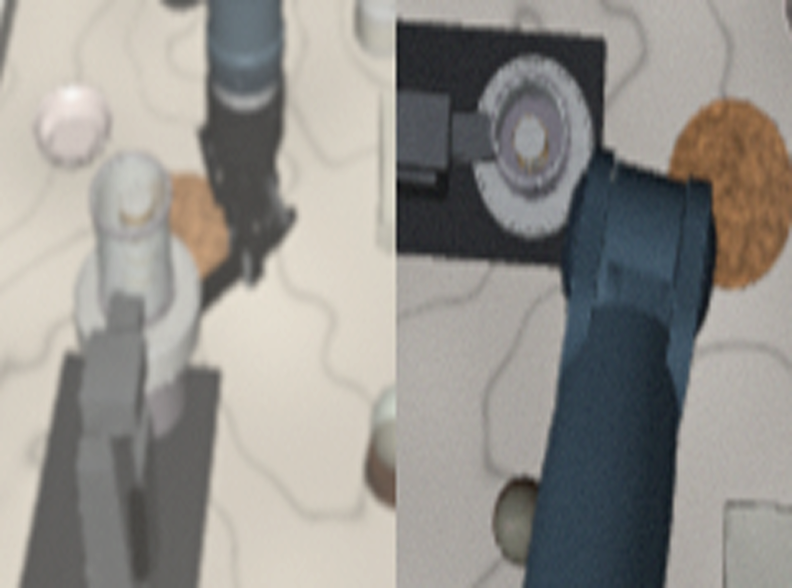

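The side crop shows the cup's lower edge just below the mount at crop (165,430), full-image about (290,238), with the handle running into it from the gripper. The top view is hidden by the wrist. I'll check numerically for tilt.

```bash
python3 - <<'E'
from h import *
s=grab('side');im=s['image'].astype(int)
for u in (286,288,290,292,294): print(u,im[226:246,u].sum(1)//3)
c=np.array([.6255,.0395])
for z in (.045,.05,.055):
  print(z,[proj(s,[c[0]+.037*np.cos(a),c[1]+.037*np.sin(a),z]).round(1).tolist() for a in np.radians([90,110,130])])
# handle: centre points along handle between grip and cup
d=np.array([.742,.671]);g=np.array([.5299,-.0462])
for r in (.02,.03,.04,.06):
  q=g+d*r;n=np.array([-.671,.742])*.009
  print('handle top edge +/-',r,proj(s,[*(q+n),.056+.052]).round(1),proj(s,[*(q+n),.040+.052]).round(1),proj(s,[*(q-n),.056+.052]).round(1))
for u in (304,306,308,310,312,314,316): print(u,im[195:222,u].sum(1)//3)
E
```

```text
286 [145 142 139 127 117 112 112 110 105 100  96  90  87  78  70  70  69  68
  68  69]
288 [141 138 129 115 109 109 110 109 110 110 110 110 102  85  75  73  73  75
  73  74]
290 [136 130 112 103 105 104 104 106 106 107 108 105  92  78  73  73  75  72
  72  74]
292 [124 117 103  97  98  99  98  99  99  98  95  86  76  73  73  73  73  73
  73  75]
294 [94 88 88 88 91 90 92 90 87 84 76 74 72 73 73 73 74 72 74 73]
0.045 [[282.9, 238.7], [286.9, 238.4], [290.5, 237.0]]
0.05 [[282.8, 237.7], [286.8, 237.4], [290.4, 236.0]]
0.055 [[282.7, 236.7], [286.7, 236.3], [290.3, 235.0]]
handle top edge +/- 0.02 [311.4 203.7] [311.5 207.2] [308.1 200.8]
handle top edge +/- 0.03 [309.1 205.1] [309.1 208.5] [305.7 202.1]
handle top edge +/- 0.04 [306.7 206.4] [306.8 209.8] [303.3 203.5]
handle top edge +/- 0.06 [301.8 209.1] [302.  212.6] [298.5 206.1]
304 [112 116 117 116 115 114 115 114 106  91  70  57  53  54  52  58  85 124
 151 162 164 164 162 163 161 161 162]
306 [109 114 115 111 107 107 110 109  95  71  58  54  55  54  60  88 130 157
 166 165 164 163 163 162 162 162 161]
308 [ 77  93 105 105 103 102  97  82  68  55  55  55  53  67 100 137 161 166
 166 165 165 163 165 164 163 163 162]
310 [ 61  74  82  78  73  74  68  59  55  54  56  55  70 110 149 166 168 167
 166 166 166 164 165 165 164 164 163]
312 [ 58  61  59  58  55  54  56  56  55  55  59  81 121 153 167 168 168 167
 166 167 166 166 166 165 165 163 163]
314 [ 59  58  58  56  58  61  73  85  90  92  93  98 118 144 162 169 168 168
 167 167 167 167 166 166 166 166 164]
316 [ 64  68  63  58  57  58  59  64  70  71  71  70  85 122 155 168 168 168
 167 168 166 167 167 166 165 166 165]
```

```bash
python3 - <<'E'
from h import *
t=grab('top')
g=cv2.cvtColor(cv2.imread('pics/top0.png'),cv2.COLOR_BGR2GRAY).astype('float32')
# outer edge of bright mount on dark plate: radial half-level crossing, z=.151 r=.06
c0=np.array([301.5,170.]);
for it in range(3):
    P=[];W=[]
    for a in np.radians(np.arange(0,360,5)):
        r=np.arange(13,24,.25);xs=(c0[0]+r*np.cos(a)).astype('float32');ys=(c0[1]+r*np.sin(a)).astype('float32')
        v=cv2.remap(g,xs[None],ys[None],cv2.INTER_LINEAR)[0]
        i=np.where((v[:-1]>80)&(v[1:]<=80))[0]
        if len(i)==0: continue
        k=i[0];rr=r[k]+.25*(v[k]-80)/(v[k]-v[k+1]);P.append(plane(t,c0[0]+rr*np.cos(a),c0[1]+rr*np.sin(a),.151)[:2])
    P=np.array(P)
    for _ in range(4):
        A=np.c_[2*P,np.ones(len(P))];s=np.linalg.lstsq(A,(P**2).sum(1),rcond=None)[0];R_=np.sqrt(s[2]+s[:2]@s[:2]);e=np.hypot(*(P-s[:2]).T)-R_;P=P[abs(e)<max(.0015,1.5*e.std())]
    print(s[:2],R_,len(P),e.std()); c0=proj(t,[*s[:2],.151])
E
```

```text
[0.6281381  0.04210417] 0.05927285954155506 64 0.0004390187379380046
[0.62809826 0.04213135] 0.05924851258630924 64 0.0005329181594663073
[0.62813981 0.04212443] 0.059271966369078784 63 0.0005073927611191468
```

Request:
{"method": "step_arm", "body": {
  "targets": [
    {"claw": 0.8, "linear": [0, 0, 8], "twist": 0},
    {"claw": 0.8, "linear": [0, 0, 8], "twist": 0},
    {"claw": 0.8, "linear": [0, 0, 5], "twist": 0},
    {"claw": 0.8, "linear": [0, 0, 0], "twist": 0},
    {"claw": 0.8, "linear": [0, 0, 0], "twist": 0}
  ]
}}

```text
time_s: 36.85
ee_pos: [0.5283, -0.0463, 0.0267]
eef_rot: [-0.36, 0.933, 0.0, -0.0]
ft_force: [-0.1, -0.2, -1.9]
width: 0.0162
grasp_force: 108.6
```

```bash
python3 - <<'E'
from h import *
from scipy.optimize import least_squares
t=grab('top');g=cv2.cvtColor(cv2.imread('pics/top0.png'),cv2.COLOR_BGR2GRAY).astype('float32')
def arc(c,z,r0,angs,lev):
    P=[]
    for a in np.radians(angs):
        rr=np.arange(r0+.010,r0-.012,-.0005);px=np.array([proj(t,[c[0]+r*np.cos(a),c[1]+r*np.sin(a),z]) for r in rr]).astype('float32')
        v=cv2.remap(g,px[None,:,0],px[None,:,1],cv2.INTER_LINEAR)[0]
        i=np.where(v<lev)[0]
        if len(i) and i[0]>0: P.append([c[0]+rr[i[0]]*np.cos(a),c[1]+rr[i[0]]*np.sin(a)])
    return np.array(P)
for name,z,angs in(('rim',.075,list(range(-120,-20,5))+list(range(20,40,5))),('base',0,list(range(70,160,5)))):
    c=np.array([.5868,-.365])
    for _ in range(4):
        P=arc(c,z,.037,angs,105)
        f=least_squares(lambda q:np.hypot(P[:,0]-q[0],P[:,1]-q[1])-.037,c,loss='soft_l1',f_scale=.001);c=f.x
    print(name,c,len(P),np.round(1000*f.fun,1))
E
```

```text
rim [ 0.588254   -0.36283986] 24 [-0.  -0.   0.5 -0.1 -0.1  0.4  0.4 -0.1 -0.1 -0.1 -0.1 -0.1 -0.1  0.4
 -0.1 -0.1 -0.1 -0.1 -0.6 -0.1 -0.  -0.   0.5  0.5]
base [ 0.58724613 -0.36396772] 18 [-0.1 -0.1 -0.1 -0.  -0.  -0.5 -0.  -0.   0.   0.5  0.5  0.   0.5  0.1
  0.1 -0.9  0.1 -0.4]
```

```bash
cat > fit.py <<'E'
from h import *
from scipy.optimize import least_squares
def arcfit(c,z,r0,angs,test,cam,img,span=.008):
    g=img.astype('float32');c=np.array(c)
    for _ in range(5):
        P=[]
        for a in np.radians(angs):
            rr=np.arange(r0+span,r0-span,-.0004);px=np.array([proj(cam,[c[0]+r*np.cos(a),c[1]+r*np.sin(a),z]) for r in rr]).astype('float32')
            v=cv2.remap(g,px[None,:,0],px[None,:,1],cv2.INTER_LINEAR)[0]
            k=np.argmax(np.abs(cv2.GaussianBlur(np.gradient(v)[None].astype('float32'),(0,0),3)[0]))  # strongest edge
            if 3<k<len(rr)-4:P.append([c[0]+rr[k]*np.cos(a),c[1]+rr[k]*np.sin(a)])
        P=np.array(P);f=least_squares(lambda q:np.hypot(P[:,0]-q[0],P[:,1]-q[1])-r0,c,loss='soft_l1',f_scale=.0007);c=f.x
    return c,len(P),np.std(f.fun)
if __name__=='__main__':
    t=grab('top');g=cv2.cvtColor(cv2.imread('pics/top0.png'),cv2.COLOR_BGR2GRAY)
    print('mount top, outer arc',arcfit([.627,.041],.151,.060,range(-70,71,5),0,t,g))
    print('mount bottom, inner arc',arcfit([.627,.041],.120,.060,range(110,251,5),0,t,g))
    print('hopper rim',arcfit([.626,.04],.234,.0375,range(-80,81,5),0,t,g,.005))
    print('mat',arcfit([.6124,-.1676],.005,.07,range(0,360,5),0,t,g))
E
python3 fit.py
```

```text
mount top, outer arc (array([0.62870143, 0.04207141]), 29, np.float64(0.0005853992715722185))
mount bottom, inner arc (array([0.6299595 , 0.04305186]), 29, np.float64(0.0005566538616177263))
hopper rim (array([0.62899803, 0.04180753]), 19, np.float64(0.0007201976665653979))
mat (array([ 0.61199413, -0.16774019]), 72, np.float64(0.0010149856101552583))
```

Request:
{"method": "step_arm", "body": {
  "targets": [
    {"claw": 0.8, "linear": [0, 0, 4], "twist": 0},
    {"claw": 0.8, "linear": [0, 0, 3], "twist": 0},
    {"claw": 0.8, "linear": [0, 0, 3], "twist": 0},
    {"claw": 0.8, "linear": [0, 0, 0], "twist": 0}
  ]
}}

```text
time_s: 37.35
ee_pos: [0.5287, -0.0467, 0.0173]
eef_rot: [-0.36, 0.933, -0.0, 0.0]
ft_force: [-3.8, -2.0, 3.9]
width: 0.0159
grasp_force: 109.6
```

Request:
{"method": "step_arm", "body": {
  "targets": [
    {"claw": 0.8, "linear": [0, 0, 3], "twist": 0},
    {"claw": 0.8, "linear": [0, 0, 2], "twist": 0},
    {"claw": 0.8, "linear": [0, 0, 2], "twist": 0},
    {"claw": 0.8, "linear": [0, 0, 0], "twist": 0},
    {"claw": 0.8, "linear": [0, 0, 0], "twist": 0}
  ]
}}

```text
time_s: 37.85
ee_pos: [0.529, -0.047, 0.0109]
eef_rot: [-0.36, 0.933, -0.001, 0.0]
ft_force: [-3.7, -4.2, 6.8]
width: 0.0162
grasp_force: 110.1
```

Request:
{"method": "step_arm", "body": {
  "grip_force": 120,
  "targets": [
    {"claw": 0.2, "linear": [0, 0, 0], "twist": 0},
    {"claw": 0.2, "linear": [0, 0, 0], "twist": 0},
    {"claw": 0.2, "linear": [0, 0, 0], "twist": 0},
    {"claw": 0.2, "linear": [0, 0, 0], "twist": 0}
  ]
}}

```text
time_s: 38.25
ee_pos: [0.5287, -0.0461, 0.01]
eef_rot: [-0.36, 0.933, 0.0, 0.0]
ft_force: [0.5, -0.3, -0.3]
width: 0.0338
grasp_force: 0.0
```

Request:
{"method": "step_arm", "body": {
  "targets": [
    {"claw": 0.8, "linear": [0, 0, 0], "twist": 0},
    {"claw": 0.8, "linear": [0, 0, 0], "twist": 0},
    {"claw": 0.8, "linear": [0, 0, 0], "twist": 0},
    {"claw": 0.8, "linear": [0, 0, 0], "twist": 0},
    {"claw": 0.8, "linear": [0, 0, 0], "twist": 0},
    {"claw": 0.8, "linear": [0, 0, 0], "twist": 0}
  ]
}}

```text
time_s: 38.85
ee_pos: [0.5288, -0.0464, 0.0102]
eef_rot: [-0.36, 0.933, -0.0, 0.0]
ft_force: [-0.6, -0.1, 1.4]
width: 0.016
grasp_force: 117.1
```

```bash
python3 - <<'E'
from h import *
st();print(ctrl.observe()['torque'])
s=grab('side');im=s['image'].astype(int)
for u in (284,286,288,290,292,294): print(u,im[234:256,u].sum(1)//3)
for c in ([.6235,.042],[.6275,.042]):print([proj(s,[c[0]+.037*np.cos(a),c[1]+.037*np.sin(a),.012]).round(1).tolist() for a in np.radians([90,110,130,150,170])])
E
```

```text
t 38.85 p [528.8 -46.4  10.2] x [-0.741 -0.672 -0.   ] y [-0.672  0.741 -0.   ] F [-0.6 -0.1  1.4] w 0.016 g 117.12840557098389 q [-0.21  0.42 -0.37  0.78 -0.   -0.94]
[-0.03840531 -0.08617807 -0.09593055]
284 [99 94 92 91 89 85 80 76 74 73 70 68 66 68 68 67 66 64 63 61 61 58]
286 [107 102  98  91  91  90  88  86  84  82  79  73  68  66  67  68  67  66
  67  66  66  65]
288 [112 110 111 111 110 111 112 112 111 110 104  86  75  73  73  73  72  74
  73  71  72  72]
290 [107 107 107 106 106 106 106 106 106 102  90  76  72  73  72  74  74  74
  74  75  75  75]
292 [98 97 98 98 98 99 99 98 94 85 76 73 73 74 74 74 74 74 74 74 75 73]
294 [88 87 88 88 88 88 86 81 76 73 73 73 73 74 73 74 75 74 74 73 74 75]
[[284.1, 245.9], [288.0, 245.5], [291.5, 244.1], [294.3, 241.9], [296.0, 239.2]]
[[282.9, 245.8], [286.8, 245.4], [290.3, 244.1], [293.1, 241.9], [294.8, 239.2]]
```

```bash
python3 - <<'E'
from fit import *
s=grab('side');g=cv2.cvtColor(s['image'],cv2.COLOR_RGB2GRAY)
print('cup base',arcfit([.6255,.041],.012,.037,range(112,165,4),0,s,g,.006))
print('cup base r36.5',arcfit([.6255,.041],.012,.0365,range(112,165,4),0,s,g,.006))
g0=cv2.cvtColor(cv2.imread('pics/side0.png'),cv2.COLOR_BGR2GRAY)
print('mount bot',arcfit([.628,.042],.120,.06,range(120,180,4),0,s,g0,.006))
print('mount bot far',arcfit([.628,.042],.120,.06,list(range(0,70,4))+list(range(120,190,4)),0,s,g0,.006))
print('hopper rim far',arcfit([.628,.042],.234,.0375,range(-170,-10,6),0,s,g0,.005))
E
```

```text
cup base (array([0.62858997, 0.04173332]), 14, np.float64(0.0007913025107656722))
cup base r36.5 (array([0.6282119 , 0.04193759]), 14, np.float64(0.0008211050599031827))
mount bot (array([0.62894804, 0.04437806]), 14, np.float64(0.0005447958050670409))
mount bot far (array([0.62917615, 0.045061  ]), 31, np.float64(0.0014432071607195357))
hopper rim far (array([0.62857669, 0.04244051]), 24, np.float64(0.000853367721751707))
```

Request:
{"method": "step_arm", "body": {
  "targets": [
    {"claw": 0.8, "linear": [0, 0, -4], "twist": 0},
    {"claw": 0.8, "linear": [-1.4, -0.2, -6], "twist": 0},
    {"claw": 0.8, "linear": [0, 0, -8], "twist": 0},
    {"claw": 0.8, "linear": [0, 0, -8], "twist": 0},
    {"claw": 0.8, "linear": [0, 0, -5], "twist": 0},
    {"claw": 0.8, "linear": [0, 0, 0], "twist": 0},
    {"claw": 0.8, "linear": [0, 0, 0], "twist": 0}
  ]
}}

```text
time_s: 39.65
ee_pos: [0.5299, -0.0456, 0.0413]
eef_rot: [-0.36, 0.933, -0.0, 0.0]
ft_force: [0.6, 0.0, -1.6]
width: 0.016
grasp_force: 117.2
```

```bash
cat > f.py <<'E'
from h import *
st();a=ctrl.observe();T=np.array(a['torque'])-[-.19,.21,0];F=a['ft_force'][2]+2.4
print('T',np.round(a['torque'],2),'contact F',round(F,1),'at',np.round([-T[1]/F,T[0]/F],3))
E
python3 f.py
```

```text
t 39.65 p [529.9 -45.6  41.3] x [-0.741 -0.672 -0.   ] y [-0.672  0.741 -0.   ] F [ 0.6  0.  -1.6] w 0.016 g 117.1774971485138 q [-0.2   0.39 -0.32  0.86 -0.   -0.94]
T [-0.16  0.22  0.01] contact F 0.8 at [-0.009  0.037]
```

Request:
{"method": "step_arm", "body": {
  "targets": [
    {"claw": 0.8, "linear": [0, 0, -2], "twist": 0},
    {"claw": 0.8, "linear": [0, 0, -2], "twist": 0},
    {"claw": 0.8, "linear": [0, 0, 0], "twist": 0}
  ]
}}

```text
time_s: 39.95
ee_pos: [0.5292, -0.0455, 0.0449]
eef_rot: [-0.36, 0.933, 0.0, -0.001]
ft_force: [0.2, -0.6, -3.8]
width: 0.0156
grasp_force: 117.2
```

```bash
python3 f.py
```

```text
t 39.95 p [529.2 -45.5  44.9] x [-0.741 -0.672  0.001] y [-0.672  0.741  0.001] F [ 0.2 -0.6 -3.8] w 0.0156 g 117.2025990486145 q [-0.21  0.39 -0.32  0.87 -0.   -0.94]
T [-0.27  0.39 -0.02] contact F -1.4 at [0.129 0.059]
```

Request:
{"method": "step_arm", "body": {
  "targets": [
    {"claw": 0.8, "linear": [0, 0, -2], "twist": 0},
    {"claw": 0.8, "linear": [0, 0, 0], "twist": 0},
    {"claw": 0.8, "linear": [0, 0, 0], "twist": 0}
  ]
}}

```text
time_s: 40.25
ee_pos: [0.5289, -0.0456, 0.0464]
eef_rot: [-0.36, 0.933, 0.0, -0.001]
ft_force: [-0.5, -0.7, -7.2]
width: 0.016
grasp_force: 117.3
```

```bash
cat > f.py <<'E'
from h import *
A=[]
for _ in range(8):
    a=ctrl.observe();A.append(np.r_[a['ft_force'],a['torque']]);grab('side')
st();A=np.mean(A,0);T=A[3:]-[-.19,.21,0];F=A[2]+2.4
print('FT',np.round(A,2),'contact F',round(F,1),'at',np.round([-T[1]/F,T[0]/F],3))
E
python3 f.py
```

```text
t 40.65 p [529.1 -45.6  46.8] x [-0.741 -0.672  0.001] y [-0.672  0.741  0.001] F [-1.7 -1.1 -8.6] w 0.0157 g 117.22362756729126 q [-0.21  0.39 -0.31  0.87 -0.   -0.94]
FT [-0.53 -0.98 -7.87 -0.56  0.79 -0.05] contact F -5.5 at [0.107 0.068]
```

Request:
{"method": "step_arm", "body": {
  "targets": [
    {"claw": 0.8, "linear": [0, 0, 3], "twist": 0},
    {"claw": 0.8, "linear": [0, 0, 3], "twist": 0},
    {"claw": 0.8, "linear": [-2.2, -2.0, 0], "twist": 0},
    {"claw": 0.8, "linear": [0, 0, 0], "twist": 0},
    {"claw": 0.8, "linear": [0, 0, -3], "twist": 0},
    {"claw": 0.8, "linear": [0, 0, -3], "twist": 0},
    {"claw": 0.8, "linear": [0, 0, 0], "twist": 0},
    {"claw": 0.8, "linear": [0, 0, 0], "twist": 0}
  ]
}}

```text
time_s: 41.45
ee_pos: [0.5326, -0.0456, 0.0468]
eef_rot: [-0.36, 0.933, 0.0, -0.0]
ft_force: [0.9, -0.1, -7.6]
width: 0.016
grasp_force: 117.4
```

```bash
python3 f.py
```

```text
t 41.85 p [532.6 -45.6  46.9] x [-0.741 -0.672  0.   ] y [-0.672  0.741  0.   ] F [ 1.   0.2 -7.6] w 0.0159 g 117.3454999923706 q [-0.2   0.39 -0.31  0.87 -0.   -0.94]
FT [ 1.73 -0.01 -7.62 -0.48  0.42 -0.12] contact F -5.2 at [0.039 0.056]
```

Request:
{"method": "step_arm", "body": {
  "targets": [
    {"claw": 0.8, "linear": [0, 0, 3], "twist": 0},
    {"claw": 0.8, "linear": [0, 0, 3], "twist": 0},
    {"claw": 0.8, "linear": [-3, 0, 0], "twist": 0},
    {"claw": 0.8, "linear": [0, 0, 0], "twist": 0},
    {"claw": 0.8, "linear": [0, 0, -3], "twist": 0},
    {"claw": 0.8, "linear": [0, 0, -3], "twist": 0},
    {"claw": 0.8, "linear": [0, 0, 0], "twist": 0},
    {"claw": 0.8, "linear": [0, 0, 0], "twist": 0}
  ]
}}

```text
time_s: 42.65
ee_pos: [0.5351, -0.0435, 0.0474]
eef_rot: [-0.36, 0.933, -0.0, 0.0]
ft_force: [-0.4, 1.2, -2.3]
width: 0.0159
grasp_force: 118.3
```

```bash
python3 f.py
```

```text
t 43.05 p [535.  -43.5  47.1] x [-0.741 -0.672  0.   ] y [-0.672  0.741 -0.   ] F [-1.1 -0.6 -2.7] w 0.0155 g 118.30687880516052 q [-0.2   0.4  -0.3   0.87 -0.   -0.94]
FT [-0.01  0.39 -2.4  -0.17  0.23  0.04] contact F -0.0 at [ 5.153 -5.188]
```

Request:
{"method": "step_arm", "body": {
  "targets": [
    {"claw": 0.8, "linear": [0, 0, -3], "twist": 0},
    {"claw": 0.8, "linear": [0, 0, -3], "twist": 0},
    {"claw": 0.8, "linear": [0, 0, 0], "twist": 0}
  ]
}}

```text
time_s: 43.35
ee_pos: [0.535, -0.0436, 0.0535]
eef_rot: [-0.36, 0.933, -0.0, 0.0]
ft_force: [-0.6, -0.9, -3.1]
width: 0.0156
grasp_force: 118.2
```

Request:
{"method": "step_arm", "body": {
  "targets": [
    {"claw": 0.8, "linear": [0, 0, -3], "twist": 0},
    {"claw": 0.8, "linear": [0, 0, -2], "twist": 0},
    {"claw": 0.8, "linear": [0, 0, 0], "twist": 0}
  ]
}}

```text
time_s: 43.65
ee_pos: [0.535, -0.0436, 0.0585]
eef_rot: [-0.36, 0.933, -0.0, 0.0]
ft_force: [-0.8, 0.1, -2.5]
width: 0.0158
grasp_force: 118.2
```

```bash
python3 f.py
```

```text
t 44.05 p [535.1 -43.5  58.1] x [-0.741 -0.672 -0.   ] y [-0.672  0.741 -0.   ] F [-0.7  0.6 -2.2] w 0.016 g 118.32606196403503 q [-0.2   0.39 -0.28  0.9  -0.   -0.94]
FT [-0.85  0.   -2.39 -0.17  0.3   0.06] contact F 0.0 at [-6.296  1.434]
```

Request:
{"method": "step_arm", "body": {
  "targets": [
    {"claw": 0.8, "linear": [0, 0, -2], "twist": 0},
    {"claw": 0.8, "linear": [0, 0, -1.5], "twist": 0},
    {"claw": 0.8, "linear": [0, 0, 0], "twist": 0}
  ]
}}

```text
time_s: 44.35
ee_pos: [0.535, -0.0436, 0.0618]
eef_rot: [-0.36, 0.933, -0.0, -0.0]
ft_force: [0.5, -0.8, -2.0]
width: 0.0159
grasp_force: 118.3
```

```bash
python3 f.py
```

```text
t 44.75 p [535.  -43.5  61.6] x [-0.741 -0.672 -0.   ] y [-0.672  0.741 -0.   ] F [ 0.2  0.6 -2.4] w 0.0158 g 118.27122688293457 q [-0.2   0.38 -0.28  0.91 -0.   -0.94]
FT [-0.87 -0.25 -2.49 -0.2   0.27  0.03] contact F -0.1 at [0.656 0.082]
```

Request:
{"method": "step_arm", "body": {
  "targets": [
    {"claw": 0.8, "linear": [0, 0, -1.5], "twist": 0},
    {"claw": 0.8, "linear": [0, 0, 0], "twist": 0},
    {"claw": 0.8, "linear": [0, 0, 0], "twist": 0}
  ]
}}

```text
time_s: 45.05
ee_pos: [0.535, -0.0435, 0.0632]
eef_rot: [-0.36, 0.933, -0.0, 0.0]
ft_force: [-0.9, -0.5, -2.9]
width: 0.0158
grasp_force: 118.3
```

```bash
python3 f.py
```

```text
t 45.45 p [535.  -43.5  63.1] x [-0.741 -0.672  0.   ] y [-0.672  0.741 -0.   ] F [-0.4  0.1 -2.7] w 0.0156 g 118.27305436134338 q [-0.2   0.38 -0.28  0.91 -0.   -0.94]
FT [-0.48  0.15 -2.61 -0.2   0.29  0.04] contact F -0.2 at [0.355 0.027]
```

Request:
{"method": "step_arm", "body": {
  "targets": [
    {"claw": 0.8, "linear": [0, 0, -1.5], "twist": 0},
    {"claw": 0.8, "linear": [0, 0, 0], "twist": 0},
    {"claw": 0.8, "linear": [0, 0, 0], "twist": 0}
  ]
}}

```text
time_s: 45.75
ee_pos: [0.5348, -0.0435, 0.0645]
eef_rot: [-0.36, 0.933, -0.0, -0.0]
ft_force: [-0.1, 1.0, -4.5]
width: 0.0159
grasp_force: 118.0
```

```bash
python3 f.py
```

```text
t 46.15 p [534.8 -43.5  64.5] x [-0.741 -0.672  0.   ] y [-0.672  0.741  0.   ] F [-0.4 -0.4 -4.6] w 0.0156 g 117.97302603721619 q [-0.2   0.38 -0.28  0.92 -0.   -0.94]
FT [-0.21  0.11 -4.06 -0.31  0.35 -0.01] contact F -1.7 at [0.082 0.074]
```

Request:
{"method": "step_arm", "body": {
  "targets": [
    {"claw": 0.8, "linear": [0, 0, -1.5], "twist": 0},
    {"claw": 0.8, "linear": [0, 0, 0], "twist": 0},
    {"claw": 0.8, "linear": [0, 0, 0], "twist": 0}
  ]
}}

```text
time_s: 46.45
ee_pos: [0.5345, -0.0436, 0.0656]
eef_rot: [-0.36, 0.933, 0.0, -0.001]
ft_force: [1.1, 0.0, -9.6]
width: 0.0159
grasp_force: 117.4
```

```bash
python3 f.py
```

```text
t 46.85 p [534.4 -43.7  65.8] x [-0.741 -0.672  0.001] y [-0.672  0.741  0.   ] F [-0.5 -0.9 -9.3] w 0.0161 g 117.37388849258423 q [-0.2   0.38 -0.27  0.92 -0.   -0.94]
FT [ 0.18 -1.26 -9.51 -0.77  0.6  -0.09] contact F -7.1 at [0.055 0.081]
```

Request:
{"method": "step_arm", "body": {
  "targets": [
    {"claw": 0.8, "linear": [0, 0, 2.5], "twist": 0},
    {"claw": 0.8, "linear": [0, 0, 2], "twist": 0},
    {"claw": 0.8, "linear": [0, 0, 0], "twist": 0},
    {"claw": 0.8, "linear": [-0.2, 6.8, 0], "twist": 3},
    {"claw": 0.8, "linear": [-0.2, 6.8, 0], "twist": 3},
    {"claw": 0.8, "linear": [-0.2, 6.8, 0], "twist": 3},
    {"claw": 0.8, "linear": [0, 0, 0], "twist": 0}
  ]
}}

```text
time_s: 47.55
ee_pos: [0.5235, -0.0264, 0.0624]
eef_rot: [-0.286, 0.958, 0.0, 0.001]
ft_force: [-0.6, -0.3, -2.7]
width: 0.016
grasp_force: 118.3
```

```bash
python3 f.py
```

```text
t 47.95 p [523.1 -27.7  61.7] x [-0.837 -0.548 -0.   ] y [-0.548  0.837 -0.001] F [ 0.1  0.1 -3.6] w 0.0156 g 118.26831579208374 q [-0.17  0.36 -0.32  0.9  -0.   -0.75]
FT [-0.52  0.2  -2.45 -0.11  0.31  0.07] contact F -0.1 at [ 1.955 -1.503]
```

Request:
{"method": "step_arm", "body": {
  "targets": [
    {"claw": 0.8, "linear": [-0.2, 6.8, 0], "twist": 3},
    {"claw": 0.8, "linear": [-0.2, 6.8, 0], "twist": 3},
    {"claw": 0.8, "linear": [-0.2, 6.8, 0], "twist": 3},
    {"claw": 0.8, "linear": [0, 0, 0], "twist": 0}
  ]
}}

```text
time_s: 48.35
ee_pos: [0.5125, -0.009, 0.0615]
eef_rot: [-0.21, 0.978, 0.0, -0.0]
ft_force: [-0.7, 0.3, -2.1]
width: 0.0157
grasp_force: 118.3
```

```bash
python3 f.py
```

```text
t 48.75 p [513.   -9.7  61.6] x [-0.912 -0.41  -0.   ] y [-0.41   0.912 -0.   ] F [-0.3 -0.4 -3.1] w 0.0156 g 118.28777074813843 q [-0.14  0.34 -0.34  0.89 -0.   -0.57]
FT [ 0.15  0.1  -2.47 -0.11  0.25 -0.  ] contact F -0.1 at [ 0.605 -1.092]
```

Request:
{"method": "step_arm", "body": {
  "targets": [
    {"claw": 0.8, "linear": [-0.2, 6.8, 0], "twist": 3},
    {"claw": 0.8, "linear": [-0.2, 6.8, 0], "twist": 3},
    {"claw": 0.8, "linear": [-0.2, 6.8, 0], "twist": 3},
    {"claw": 0.8, "linear": [-0.2, 6.8, 0], "twist": 3},
    {"claw": 0.8, "linear": [0, 0, 0], "twist": 0}
  ]
}}

```text
time_s: 49.25
ee_pos: [0.5041, 0.0169, 0.0615]
eef_rot: [-0.107, 0.994, 0.0, -0.0]
ft_force: [-0.5, 0.1, -2.9]
width: 0.0158
grasp_force: 118.3
```

```bash
python3 f.py
```

```text
t 49.65 p [504.5  16.1  61.6] x [-0.977 -0.211 -0.   ] y [-0.211  0.977 -0.   ] F [ 0.4  0.  -2.5] w 0.0163 g 118.29686164855957 q [-0.09  0.32 -0.37  0.88 -0.   -0.31]
FT [ 0.34  0.1  -2.55 -0.07  0.29  0.01] contact F -0.1 at [ 0.523 -0.819]
```

Request:
{"method": "step_arm", "body": {
  "targets": [
    {"claw": 0.8, "linear": [-0.2, 6.8, 0], "twist": 3},
    {"claw": 0.8, "linear": [-0.2, 6.8, 0], "twist": 3},
    {"claw": 0.8, "linear": [-0.2, 6.8, 0], "twist": 3},
    {"claw": 0.8, "linear": [0, 0, 0], "twist": 0},
    {"claw": 0.8, "linear": [0, 0, 0], "twist": 0}
  ]
}}

```text
time_s: 50.15
ee_pos: [0.5018, 0.0365, 0.0616]
eef_rot: [-0.029, 1.0, -0.0, 0.0]
ft_force: [0.0, -0.5, -2.5]
width: 0.0161
grasp_force: 118.3
```

```bash
python3 f.py
```

```text
t 50.55 p [501.8  36.5  61.6] x [-0.998 -0.056 -0.   ] y [-0.056  0.998 -0.   ] F [-0.3  2.1 -2.6] w 0.0157 g 118.2952630519867 q [-0.05  0.32 -0.37  0.88 -0.   -0.11]
FT [ 0.14 -0.32 -2.7  -0.01  0.31 -0.01] contact F -0.3 at [ 0.324 -0.596]
```

Request:
{"method": "step_arm", "body": {
  "targets": [
    {"claw": 0.8, "linear": [-0.1, 4.5, 0], "twist": 2},
    {"claw": 0.8, "linear": [-0.1, 4.5, 0], "twist": 2},
    {"claw": 0.8, "linear": [0, 2.3, 0], "twist": 1},
    {"claw": 0.8, "linear": [0, 2.3, 0], "twist": 1},
    {"claw": 0.8, "linear": [0, 0, 0], "twist": 0}
  ]
}}

```text
time_s: 51.05
ee_pos: [0.5017, 0.05, 0.0616]
eef_rot: [0.024, 1.0, -0.0, 0.0]
ft_force: [-0.3, -1.0, -2.8]
width: 0.0157
grasp_force: 118.3
```

```bash
python3 f.py
```

```text
t 51.45 p [501.8  50.1  61.6] x [-0.999  0.049 -0.   ] y [ 0.049  0.999 -0.   ] F [ 0.5 -0.7 -2.7] w 0.016 g 118.24091792106628 q [-0.03  0.32 -0.37  0.88 -0.    0.02]
FT [-0.03 -1.2  -2.86 -0.17  0.27  0.19] contact F -0.5 at [ 0.134 -0.054]
```

Request:
{"method": "step_arm", "body": {
  "targets": [
    {"claw": 0.8, "linear": [0, 2.3, 0], "twist": 1},
    {"claw": 0.8, "linear": [0, 1.2, 0], "twist": 0.5},
    {"claw": 0.8, "linear": [0, 0, 0], "twist": 0}
  ]
}}

```text
time_s: 51.75
ee_pos: [0.5018, 0.0509, 0.0616]
eef_rot: [0.037, 0.999, -0.003, -0.0]
ft_force: [-0.9, -9.9, -2.3]
width: 0.0156
grasp_force: 118.8
```

```bash
python3 f.py
```

```text
t 52.15 p [501.8  50.9  61.6] x [-0.997  0.074 -0.   ] y [ 0.074  0.997 -0.006] F [ -0.5 -10.1  -2.2] w 0.0157 g 118.8577151298523 q [-0.02  0.32 -0.37  0.88 -0.01  0.05]
FT [-0.41 -9.87 -2.5  -1.66  0.35  1.2 ] contact F -0.1 at [ 1.456 14.788]
```

Request:
{"method": "step_arm", "body": {
  "targets": [
    {"claw": 0.8, "linear": [0, -1, 0], "twist": -0.6},
    {"claw": 0.8, "linear": [0, 0, 1], "twist": 0},
    {"claw": 0.8, "linear": [0, 0, 0.8], "twist": 0},
    {"claw": 0.8, "linear": [0, 0, 0], "twist": 0},
    {"claw": 0.6, "linear": [0, 0, 0], "twist": 0},
    {"claw": 0.4, "linear": [0, 0, 0], "twist": 0},
    {"claw": 0.2, "linear": [0, 0, 0], "twist": 0},
    {"claw": 0.2, "linear": [0, 0, 0], "twist": 0},
    {"claw": 0.2, "linear": [0, 0, 0], "twist": 0},
    {"claw": 0.2, "linear": [0, 0, 0], "twist": 0}
  ]
}}

```text
time_s: 53.15
ee_pos: [0.5019, 0.0529, 0.0598]
eef_rot: [0.032, 0.999, 0.0, 0.0]
ft_force: [-0.3, 0.0, -0.0]
width: 0.0341
grasp_force: 0.0
```

```bash
python3 - <<'E'
from fit import *
st()
s=grab('side');g=cv2.cvtColor(s['image'],cv2.COLOR_RGB2GRAY)
try: print('cup base',arcfit([.629,.043],.060,.037,range(112,165,4),0,s,g,.006))
except Exception as e: print(e)
E
```

```text
t 53.15 p [501.9  52.9  59.8] x [-0.998  0.064 -0.   ] y [0.064 0.998 0.   ] F [-0.3  0.  -0. ] w 0.0341 g 0.0 q [-0.02  0.33 -0.37  0.88  0.    0.04]
cup base (array([0.63332425, 0.04608957]), 14, np.float64(0.001382087204025723))
```

The cup hangs (no load on the tool). Lifting off and going to the lever.

Request:
{"method": "step_arm", "body": {
  "targets": [
    {"claw": 0.2, "linear": [0, 0, -25], "twist": 0},
    {"claw": 0.2, "linear": [0, 0, -35], "twist": 0},
    {"claw": 0.0, "linear": [0, 0, -35], "twist": 0},
    {"claw": 0.0, "linear": [0, 0, -35], "twist": 0},
    {"claw": 0.0, "linear": [0, 0, -35], "twist": 0},
    {"claw": 0.0, "linear": [-10, 27, 0], "twist": 0},
    {"claw": 0.0, "linear": [-10, 27, 0], "twist": 0},
    {"claw": 0.0, "linear": [-10, 27, 0], "twist": 0},
    {"claw": 0.0, "linear": [-10, 27, 0], "twist": 0},
    {"claw": 0.0, "linear": [-10, 27, 0], "twist": 0},
    {"claw": 0.0, "linear": [-10, 28, 0], "twist": 0},
    {"claw": 0.0, "linear": [-10, 28, 0], "twist": 0},
    {"claw": 0.0, "linear": [-10, 28, 0], "twist": 0}
  ]
}}

```text
time_s: 54.5
ee_pos: [0.596, 0.2674, 0.2246]
eef_rot: [0.032, 0.999, -0.0, -0.0]
ft_force: [-0.4, 0.7, -0.1]
width: 0.0424
grasp_force: 0.0
```

Request:
{"method": "step_arm", "body": {
  "targets": [
    {"claw": 0.0, "linear": [0, 0, 0], "twist": 8},
    {"claw": 0.0, "linear": [0, 0, 0], "twist": 8},
    {"claw": 0.0, "linear": [0, 0, 0], "twist": 8},
    {"claw": 0.0, "linear": [0, 0, 0], "twist": 8},
    {"claw": 0.0, "linear": [0, 0, 0], "twist": 8},
    {"claw": 0.0, "linear": [0, 0, 0], "twist": 8},
    {"claw": 0.0, "linear": [0, 0, 0], "twist": 8},
    {"claw": 0.0, "linear": [0, 0, 0], "twist": 8},
    {"claw": 0.0, "linear": [0, 0, 0], "twist": 5},
    {"claw": 0.0, "linear": [0, 0, 0], "twist": 0},
    {"claw": 0.0, "linear": [0, 0, 0], "twist": 0}
  ]
}}

```text
time_s: 55.6
ee_pos: [0.5957, 0.2662, 0.2246]
eef_rot: [0.592, 0.806, -0.0, -0.0]
ft_force: [1.1, -0.2, 0.4]
width: 0.0425
grasp_force: 0.0
```

```bash
python3 - <<'E'
from fit import *
st()
t=grab('top');g=cv2.cvtColor(cv2.imread('pics/top0.png'),cv2.COLOR_BGR2GRAY)
# black handle in clean image: darkest pixels
sub=g[165:192,222:242];m=(sub<30).astype('uint8');mo=cv2.moments(m,True)
ys,xs=np.nonzero(m);print('black px',xs.min()+222,xs.max()+222,ys.min()+165,ys.max()+165)
for uv in proj(t,[.596,.2655,.224]),proj(t,[.596,.2655,.158]):print('pred',uv.round(1))
u,v=mo['m10']/mo['m00']+222,mo['m01']/mo['m00']+165;print(u,v,plane(t,u,v,.195))
# end-cap: top-left extent of black
s=grab('side');gs=cv2.cvtColor(cv2.imread('pics/side0.png'),cv2.COLOR_BGR2GRAY)
print('side pred',proj(s,[.596,.2655,.224]),proj(s,[.596,.2655,.165]))
for r in range(214,262,3):print(r,gs[r,270:296])
# cup hanging: dark handle direction in top view
h=t['image'][165:230,280:310].astype(int).sum(2)//3
E
```

```text
t 55.6 p [595.7 266.2 224.6] x [-0.299  0.954 -0.   ] y [ 0.954  0.299 -0.   ] F [ 1.1 -0.2  0.4] w 0.0425 g 0.0 q [ 0.32  0.55  0.42  1.44 -0.    1.59]
black px 227 241 175 180
pred [227.9 176.4]
pred [231.6 178.5]
232.1818181818182 177.3030303030303 [0.5962001  0.25723912 0.195     ]
side pred [281.20638937 249.90196374] [282.6718937  263.85739701]
214 [141 127 108  99  96  98  99  99 100  99  98  95  87  97 120 128 123 118
 117 122 135 147 152 152 152 151]
217 [115 111  99  95  94  93  91  95  96  95  95  93  94 113 132 141 145 148
 150 151 152 153 151 150 149 147]
220 [100  98  99  99 100 100 101 101 102 102 102 102  98  98 118 143 151 152
 152 150 150 149 144 137 129 122]
223 [100 101 100 101 101 101 101 101 102 102 103 100  90  85 110 142 150 146
 141 140 138 136 132 129 124 118]
226 [102 102 102 102 103 101 103 103 103 103 103  96  79  77 106 137 145 145
 142 139 138 136 123 103  88  79]
229 [104 104 104 103 102 103 104 104 104 105 101  89  76  91 117 122 112 102
  94  83  77  75  74  74  74  75]
232 [101 100 100  99  99  99  99 100 101 100  93  77  71  76  80  77  74  73
  74  73  75  74  74  74  76  75]
235 [96 97 96 97 98 97 97 98 97 97 92 83 84 97 95 85 75 73 73 74 74 75 73 75
 75 74]
238 [ 95  96  97  95  95  95  94  89  89  90  92  96 100  98  91  74  69  73
  74  75  75  74  75  75  73  74]
241 [ 97  98  96  91  78  73  72  72  73  77  89  99 102  93  78  69  69  72
  74  75  75  74  73  73  74  74]
244 [99 99 99 97 86 75 73 72 73 73 81 93 96 85 72 67 69 71 75 75 74 74 74 74
 73 74]
247 [94 95 95 94 90 79 74 73 71 73 76 82 86 74 67 68 70 71 73 74 73 75 74 74
 74 74]
250 [94 95 95 95 91 83 76 72 70 63 58 57 60 65 66 68 68 71 73 75 75 75 74 74
 74 75]
253 [95 94 93 94 96 91 82 74 68 58 55 56 55 56 63 66 67 69 73 75 73 74 74 75
 73 74]
256 [94 94 94 94 94 94 88 78 71 60 56 54 55 55 62 65 67 69 73 75 75 75 73 75
 74 74]
259 [94 94 94 94 94 94 91 85 75 64 56 54 55 54 58 65 68 68 72 75 76 75 75 76
 76 75]
```

The lever handle is confirmed in the side view (black columns ~279–284, top row ~249, prediction (281.2,249.9)). Descending and pinching.

Request:
{"method": "step_arm", "body": {
  "grip_force": 60,
  "targets": [
    {"claw": 0.0, "linear": [0, 0, 20], "twist": 0},
    {"claw": 0.0, "linear": [0, 0, 20], "twist": 0},
    {"claw": 0.0, "linear": [0, 0, 20], "twist": 0},
    {"claw": 0.0, "linear": [0, 0, 12], "twist": 0},
    {"claw": 0.0, "linear": [0, 0, 0], "twist": 0},
    {"claw": 0.9, "linear": [0, 0, 0], "twist": 0},
    {"claw": 0.9, "linear": [0, 0, 0], "twist": 0},
    {"claw": 0.9, "linear": [0, 0, 0], "twist": 0},
    {"claw": 0.9, "linear": [0, 0, 0], "twist": 0},
    {"claw": 0.9, "linear": [0, 0, 0], "twist": 0},
    {"claw": 0.9, "linear": [0, 0, 0], "twist": 0},
    {"claw": 0.9, "linear": [0, 0, 0], "twist": 0}
  ]
}}

```text
time_s: 56.9
ee_pos: [0.5963, 0.2663, 0.1543]
eef_rot: [0.593, 0.805, 0.001, 0.001]
ft_force: [-1.0, -0.4, 6.3]
width: 0.0125
grasp_force: 58.7
```

```bash
python3 f.py|head -2
```

```text
t 57.3 p [596.3 266.3 154.3] x [-0.298  0.955 -0.   ] y [0.955 0.298 0.002] F [-1.4 -0.8  5.6] w 0.0126 g 58.69349956512451 q [ 0.32  0.55  0.24  1.26 -0.    1.59]
FT [-1.67 -0.44  5.92 -0.13  0.43  0.01] contact F 8.3 at [-0.026  0.007]
```

Request:
{"method": "step_arm", "body": {
  "targets": [
    {"claw": 0.9, "linear": [0, 0, -1.5], "twist": 0},
    {"claw": 0.9, "linear": [-0.1, -3.3, 0], "twist": -1.5},
    {"claw": 0.9, "linear": [-0.2, -6.5, 0], "twist": -3},
    {"claw": 0.9, "linear": [-0.2, -6.5, 0], "twist": -3},
    {"claw": 0.9, "linear": [-0.2, -6.5, 0], "twist": -3},
    {"claw": 0.9, "linear": [-0.2, -6.5, 0], "twist": -3},
    {"claw": 0.9, "linear": [-0.2, -6.5, 0], "twist": -3},
    {"claw": 0.9, "linear": [0, 0, 0], "twist": 0}
  ]
}}

```text
time_s: 58.1
ee_pos: [0.5644, 0.2511, 0.1543]
eef_rot: [0.47, 0.882, 0.001, 0.001]
ft_force: [5.5, 2.8, -3.6]
width: 0.0124
grasp_force: 58.8
```

```bash
python3 f.py|head -2
```

```text
t 58.5 p [564.8 251.4 154.4] x [-0.557  0.831  0.   ] y [0.831 0.557 0.003] F [ 4.1  3.2 -2.8] w 0.0123 g 58.9645117521286 q [0.32 0.48 0.12 1.21 0.   1.3 ]
FT [ 4.16  3.16 -2.47  0.51 -0.66 -0.07] contact F -0.1 at [-12.353  -9.967]
```

Request:
{"method": "step_arm", "body": {
  "targets": [
    {"claw": 0.9, "linear": [-0.2, -6.5, 0], "twist": -3},
    {"claw": 0.9, "linear": [-0.2, -6.5, 0], "twist": -3},
    {"claw": 0.9, "linear": [-0.2, -6.5, 0], "twist": -3},
    {"claw": 0.9, "linear": [-0.2, -6.5, 0], "twist": -3},
    {"claw": 0.9, "linear": [-0.2, -6.5, 0], "twist": -3},
    {"claw": 0.9, "linear": [-0.2, -6.5, 0], "twist": -3},
    {"claw": 0.9, "linear": [-0.2, -6.5, 0], "twist": -3},
    {"claw": 0.9, "linear": [-0.2, -6.5, 0], "twist": -3},
    {"claw": 0.9, "linear": [-0.1, -4.4, 0], "twist": -2},
    {"claw": 0.9, "linear": [0, -2.2, 0], "twist": -1},
    {"claw": 0.9, "linear": [0, 0, 0], "twist": 0}
  ]
}}

```text
time_s: 59.6
ee_pos: [0.5256, 0.2095, 0.1543]
eef_rot: [0.252, 0.968, 0.002, 0.001]
ft_force: [4.3, 6.3, -3.5]
width: 0.0123
grasp_force: 58.9
```

```bash
python3 f.py|head -2
```

```text
t 60.0 p [525.7 209.7 154.3] x [-0.873  0.487  0.   ] y [0.487 0.873 0.004] F [ 3.4  6.1 -4.5] w 0.0124 g 58.93104314804077 q [ 0.27  0.37 -0.04  1.15  0.    0.77]
FT [ 4.39  6.41 -3.86  1.   -0.72 -0.13] contact F -1.5 at [-0.641 -0.817]
```

Request:
{"method": "step_arm", "body": {
  "targets": [
    {"claw": 0.9, "linear": [0, -3.3, 0], "twist": -1.5},
    {"claw": 0.9, "linear": [0, -2.2, 0], "twist": -1},
    {"claw": 0.9, "linear": [0, 0, 0], "twist": 0},
    {"claw": 0.9, "linear": [0, 0, 0], "twist": 0}
  ]
}}

```text
time_s: 60.4
ee_pos: [0.5232, 0.205, 0.1544]
eef_rot: [0.23, 0.973, 0.002, 0.001]
ft_force: [3.5, 6.9, -4.5]
width: 0.0122
grasp_force: 58.9
```

```bash
python3 f.py|head -2
```

```text
t 60.8 p [523.2 205.  154.3] x [-0.894  0.449 -0.   ] y [0.448 0.894 0.005] F [ 3.5  6.6 -4.3] w 0.0122 g 58.88911306858063 q [ 0.26  0.36 -0.06  1.15  0.    0.72]
FT [ 4.36  6.83 -4.17  1.07 -0.76 -0.13] contact F -1.8 at [-0.55  -0.712]
```

Request:
{"method": "step_arm", "body": {
  "targets": [
    {"claw": 0.9, "linear": [0, -2.2, 0], "twist": -1},
    {"claw": 0.9, "linear": [0, 0, 0], "twist": 0},
    {"claw": 0.9, "linear": [0, 0, 0], "twist": 0}
  ]
}}

```text
time_s: 61.1
ee_pos: [0.5229, 0.2045, 0.1544]
eef_rot: [0.222, 0.975, 0.004, 0.001]
ft_force: [6.1, 11.7, -6.6]
width: 0.0128
grasp_force: 59.1
```

```bash
python3 f.py|head -2
```

```text
Traceback (most recent call last):
  File "f.py", line 4, in <module>
    a=ctrl.observe();A.append(np.r_[a['ft_force'],a['torque']]);grab('side')
                                                                ~~~~^^^^^^^^
  File "h.py", line 5, in grab
    c=ctrl.read_camera(n)
ValueError: 200 camera calls are used up
```

The camera calls are used up, so the rest goes by force and pose. The lever is on its stop; hold for the tins to drop, then ease back.

Request:
{"method": "step_arm", "body": {
  "targets": [
    {"claw": 0.9, "linear": [0, -1, 0], "twist": -0.4},
    {"claw": 0.9, "linear": [0, 0, 0], "twist": 0},
    {"claw": 0.9, "linear": [0, 0, 0], "twist": 0},
    {"claw": 0.9, "linear": [0, 0, 0], "twist": 0},
    {"claw": 0.9, "linear": [0, 0, 0], "twist": 0},
    {"claw": 0.9, "linear": [0, 0, 0], "twist": 0},
    {"claw": 0.9, "linear": [0, 0, 0], "twist": 0},
    {"claw": 0.9, "linear": [0, 0, 0], "twist": 0},
    {"claw": 0.9, "linear": [0, 0, 0], "twist": 0},
    {"claw": 0.9, "linear": [0, 0, 0], "twist": 0},
    {"claw": 0.9, "linear": [0, 0, 0], "twist": 0},
    {"claw": 0.9, "linear": [0, 0, 0], "twist": 0},
    {"claw": 0.9, "linear": [0, 0, 0], "twist": 0},
    {"claw": 0.9, "linear": [0, 0, 0], "twist": 0},
    {"claw": 0.9, "linear": [0, 0, 0], "twist": 0}
  ]
}}

```text
time_s: 62.7
ee_pos: [0.5229, 0.2044, 0.1544]
eef_rot: [0.218, 0.976, 0.005, 0.001]
ft_force: [7.4, 13.5, -7.0]
width: 0.0124
grasp_force: 59.2
```

Request:
{"method": "step_arm", "body": {
  "targets": [
    {"claw": 0.9, "linear": [0, 1, 0], "twist": 0.4},
    {"claw": 0.9, "linear": [-0.1, 4.4, 0], "twist": 2},
    {"claw": 0.9, "linear": [-0.1, 4.4, 0], "twist": 2},
    {"claw": 0.9, "linear": [-0.1, 4.4, 0], "twist": 2},
    {"claw": 0.9, "linear": [-0.1, 4.4, 0], "twist": 2},
    {"claw": 0.9, "linear": [-0.1, 4.4, 0], "twist": 2},
    {"claw": 0.9, "linear": [-0.1, 4.4, 0], "twist": 2},
    {"claw": 0.9, "linear": [-0.1, 4.4, 0], "twist": 2},
    {"claw": 0.9, "linear": [-0.1, 4.4, 0], "twist": 2},
    {"claw": 0.9, "linear": [-0.1, 4.4, 0], "twist": 2},
    {"claw": 0.9, "linear": [-0.1, 4.4, 0], "twist": 2},
    {"claw": 0.9, "linear": [-0.1, 4.4, 0], "twist": 2},
    {"claw": 0.9, "linear": [-0.1, 4.4, 0], "twist": 2},
    {"claw": 0.9, "linear": [-0.1, 4.4, 0], "twist": 2},
    {"claw": 0.9, "linear": [-0.1, 4.4, 0], "twist": 2},
    {"claw": 0.9, "linear": [-0.1, 4.4, 0], "twist": 2},
    {"claw": 0.9, "linear": [-0.1, 4.4, 0], "twist": 2}
  ]
}}

```text
time_s: 64.4
ee_pos: [0.5683, 0.2537, 0.1543]
eef_rot: [0.483, 0.876, 0.001, 0.0]
ft_force: [2.7, 2.4, -1.1]
width: 0.0125
grasp_force: 59.2
```

Request:
{"method": "step_arm", "body": {
  "targets": [
    {"claw": 0.9, "linear": [-0.1, 4.4, 0], "twist": 2},
    {"claw": 0.9, "linear": [-0.1, 4.4, 0], "twist": 2},
    {"claw": 0.9, "linear": [-0.1, 4.4, 0], "twist": 2},
    {"claw": 0.9, "linear": [-0.1, 4.4, 0], "twist": 2},
    {"claw": 0.9, "linear": [0, 3.3, 0], "twist": 1.5},
    {"claw": 0.9, "linear": [0, 2.2, 0], "twist": 1},
    {"claw": 0.9, "linear": [0, 0, 0], "twist": 0},
    {"claw": 0.9, "linear": [0, 0, 0], "twist": 0}
  ]
}}

```text
time_s: 65.2
ee_pos: [0.588, 0.2634, 0.1543]
eef_rot: [0.56, 0.828, 0.0, -0.0]
ft_force: [3.7, 3.7, -1.2]
width: 0.0126
grasp_force: 59.3
```

```bash
python3 -c "
from h import *
st()"
```

```text
t 65.2 p [588.  263.4 154.3] x [-0.372  0.928  0.001] y [0.928 0.372 0.001] F [ 3.7  3.7 -1.2] w 0.0126 g 59.288105964660645 q [0.32 0.54 0.22 1.25 0.   1.51]
```

Request:
{"method": "step_arm", "body": {
  "targets": [
    {"claw": 0.9, "linear": [0, 2.2, 0], "twist": 1},
    {"claw": 0.9, "linear": [0, 2.2, 0], "twist": 1},
    {"claw": 0.9, "linear": [0, 2.2, 0], "twist": 1},
    {"claw": 0.9, "linear": [0, 1.1, 0], "twist": 0.5},
    {"claw": 0.9, "linear": [0, 0.6, 0], "twist": 0.3},
    {"claw": 0.9, "linear": [0, 0, 0], "twist": 0},
    {"claw": 0.9, "linear": [0, 0, 0], "twist": 0}
  ]
}}

```text
time_s: 65.9
ee_pos: [0.5956, 0.2661, 0.1543]
eef_rot: [0.588, 0.809, 0.0, -0.0]
ft_force: [2.0, 5.5, 0.4]
width: 0.0122
grasp_force: 59.4
```

Request:
{"method": "step_arm", "body": {
  "targets": [
    {"claw": 0.9, "linear": [0, 0.7, 0], "twist": 0.3},
    {"claw": 0.9, "linear": [0, 0.7, 0], "twist": 0.3},
    {"claw": 0.9, "linear": [0, 0, 0], "twist": 0},
    {"claw": 0.9, "linear": [0, 0, 0], "twist": 0}
  ]
}}

```text
time_s: 66.3
ee_pos: [0.5961, 0.2662, 0.1543]
eef_rot: [0.592, 0.806, -0.0, -0.0]
ft_force: [-2.6, 3.3, 2.5]
width: 0.0123
grasp_force: 59.7
```

Request:
{"method": "step_arm", "body": {
  "targets": [
    {"claw": 0.6, "linear": [0, 0, 0], "twist": 0},
    {"claw": 0.3, "linear": [0, 0, 0], "twist": 0},
    {"claw": 0.0, "linear": [0, 0, 0], "twist": 0},
    {"claw": 0.0, "linear": [0, 0, 0], "twist": 0},
    {"claw": 0.0, "linear": [0, 0, 0], "twist": 0},
    {"claw": 0.0, "linear": [0, 0, -15], "twist": 0},
    {"claw": 0.0, "linear": [0, 0, -25], "twist": 0},
    {"claw": 0.0, "linear": [0, 0, -30], "twist": 0},
    {"claw": 0.0, "linear": [0, 0, 0], "twist": -8},
    {"claw": 0.0, "linear": [0, 0, 0], "twist": -8},
    {"claw": 0.0, "linear": [0, 0, 0], "twist": -8},
    {"claw": 0.0, "linear": [0, 0, 0], "twist": -8},
    {"claw": 0.0, "linear": [0, 0, 0], "twist": -8},
    {"claw": 0.0, "linear": [0, 0, 0], "twist": -8},
    {"claw": 0.0, "linear": [0, 0, 0], "twist": -8},
    {"claw": 0.0, "linear": [0, 0, 0], "twist": -8},
    {"claw": 0.0, "linear": [0, 0, 0], "twist": -5.8},
    {"claw": 0.0, "linear": [0, 0, 0], "twist": 0}
  ]
}}

```text
time_s: 68.1
ee_pos: [0.597, 0.2662, 0.2243]
eef_rot: [0.024, 1.0, -0.0, 0.0]
ft_force: [-0.3, -0.8, 0.2]
width: 0.0427
grasp_force: 0.0
```

Request:
{"method": "step_arm", "body": {
  "targets": [
    {"claw": 0.0, "linear": [10, -27, 0], "twist": 0},
    {"claw": 0.0, "linear": [10, -27, 0], "twist": 0},
    {"claw": 0.0, "linear": [10, -27, 0], "twist": 0},
    {"claw": 0.0, "linear": [10, -27, 0], "twist": 0},
    {"claw": 0.0, "linear": [10, -27, 0], "twist": 0},
    {"claw": 0.0, "linear": [10, -28, 0], "twist": 0},
    {"claw": 0.0, "linear": [11, -28, 0], "twist": 0},
    {"claw": 0.0, "linear": [11, -28, 0], "twist": 0},
    {"claw": 0.0, "linear": [0, 0, 30], "twist": 0},
    {"claw": 0.0, "linear": [0, 0, 30], "twist": 0},
    {"claw": 0.0, "linear": [0, 0, 20], "twist": 0},
    {"claw": 0.0, "linear": [0, 0, 0], "twist": 0},
    {"claw": 0.0, "linear": [0, 0, 0], "twist": 0}
  ]
}}

```text
time_s: 69.4
ee_pos: [0.5043, 0.0515, 0.1447]
eef_rot: [0.025, 1.0, -0.0, -0.0]
ft_force: [-0.6, 0.0, -0.1]
width: 0.0427
grasp_force: 0.0
```

```bash
python3 -c "
from h import *
st()"
```

```text
t 69.4 p [504.3  51.5 144.7] x [-0.999  0.05   0.   ] y [ 0.05   0.999 -0.   ] F [-0.6  0.  -0.1] w 0.0427 g 0.0 q [-0.02  0.26 -0.22  1.09 -0.    0.03]
```

Request:
{"method": "step_arm", "body": {
  "grip_force": 120,
  "targets": [
    {"claw": 0.0, "linear": [2.3, -0.7, 25], "twist": 0},
    {"claw": 0.0, "linear": [0, 0, 25], "twist": 0},
    {"claw": 0.0, "linear": [0, 0, 20], "twist": 0},
    {"claw": 0.0, "linear": [0, 0, 15], "twist": 0},
    {"claw": 0.0, "linear": [0, 0, 0], "twist": 0},
    {"claw": 0.8, "linear": [0, 0, 0], "twist": 0},
    {"claw": 0.8, "linear": [0, 0, 0], "twist": 0},
    {"claw": 0.8, "linear": [0, 0, 0], "twist": 0},
    {"claw": 0.8, "linear": [0, 0, 0], "twist": 0},
    {"claw": 0.8, "linear": [0, 0, 0], "twist": 0},
    {"claw": 0.8, "linear": [0, 0, 0], "twist": 0}
  ]
}}

```text
time_s: 70.5
ee_pos: [0.5038, 0.0502, 0.0609]
eef_rot: [0.025, 1.0, -0.001, 0.002]
ft_force: [-1.3, -3.6, 6.7]
width: 0.0153
grasp_force: 117.7
```

```bash
sed -i "s/;grab('side')//;s/range(8)/range(1)/" f.py; python3 f.py
```

```text
t 70.5 p [503.8  50.2  60.9] x [-0.999  0.049 -0.004] y [ 0.049  0.999 -0.001] F [-1.3 -3.6  6.7] w 0.0153 g 117.67886996269226 q [-0.03  0.32 -0.37  0.88 -0.    0.02]
FT [-1.26 -3.62  6.69 -0.61  0.03  0.04] contact F 9.1 at [ 0.02  -0.046]
```

Request:
{"method": "step_arm", "body": {
  "targets": [
    {"claw": 0.8, "linear": [0, 0, -1], "twist": 0},
    {"claw": 0.8, "linear": [0, 0, -1], "twist": 0},
    {"claw": 0.8, "linear": [0, 0, -1], "twist": 0},
    {"claw": 0.8, "linear": [0, 0, 0], "twist": 0},
    {"claw": 0.8, "linear": [0, 0, 0], "twist": 0}
  ]
}}

```text
time_s: 71.0
ee_pos: [0.5034, 0.0502, 0.0624]
eef_rot: [0.025, 1.0, -0.001, 0.001]
ft_force: [3.7, -4.6, -3.5]
width: 0.0157
grasp_force: 117.6
```

```bash
python3 f.py
```

```text
t 71.0 p [503.4  50.2  62.4] x [-0.999  0.049 -0.002] y [ 0.049  0.999 -0.001] F [ 3.7 -4.6 -3.5] w 0.0157 g 117.58458137512207 q [-0.03  0.32 -0.36  0.88 -0.    0.02]
FT [ 3.67 -4.64 -3.52 -0.84 -0.53  0.03] contact F -1.1 at [-0.667  0.583]
```

Request:
{"method": "step_arm", "body": {
  "targets": [
    {"claw": 0.8, "linear": [-1.5, 0, 0], "twist": 0},
    {"claw": 0.8, "linear": [-0.1, -4.5, 0], "twist": -2},
    {"claw": 0.8, "linear": [0, 0, 0], "twist": 0},
    {"claw": 0.8, "linear": [0, 0, 0], "twist": 0}
  ]
}}

```text
time_s: 71.4
ee_pos: [0.503, 0.0468, 0.0621]
eef_rot: [0.007, 1.0, 0.0, -0.0]
ft_force: [-0.6, -1.2, -0.6]
width: 0.0157
grasp_force: 117.9
```

```bash
python3 f.py
```

```text
t 71.4 p [503.   46.8  62.1] x [-1.     0.015  0.001] y [0.015 1.    0.001] F [-0.6 -1.2 -0.6] w 0.0157 g 117.88539290428162 q [-0.03  0.33 -0.36  0.88  0.   -0.02]
FT [-0.57 -1.21 -0.59 -0.22  0.04 -0.23] contact F 1.8 at [ 0.093 -0.015]
```

Request:
{"method": "step_arm", "body": {
  "targets": [
    {"claw": 0.8, "linear": [0, 0, -1], "twist": 0},
    {"claw": 0.8, "linear": [0, 0, 0], "twist": 0},
    {"claw": 0.8, "linear": [0, 0, 0], "twist": 0}
  ]
}}

```text
time_s: 71.7
ee_pos: [0.5029, 0.0467, 0.063]
eef_rot: [0.007, 1.0, 0.0, -0.001]
ft_force: [-1.1, -1.0, -2.4]
width: 0.0152
grasp_force: 117.7
```

```bash
python3 f.py
```

```text
t 71.7 p [502.9  46.7  63. ] x [-1.     0.013  0.001] y [0.013 1.    0.   ] F [-1.1 -1.  -2.4] w 0.0152 g 117.73919105529785 q [-0.03  0.32 -0.36  0.89  0.   -0.02]
FT [-1.09 -1.04 -2.45 -0.13  0.26 -0.14] contact F -0.0 at [ 1.044 -1.351]
```

Request:
{"method": "step_arm", "body": {
  "targets": [
    {"claw": 0.8, "linear": [0, 0, -1], "twist": 0},
    {"claw": 0.8, "linear": [0, 0, 0], "twist": 0},
    {"claw": 0.8, "linear": [0, 0, 0], "twist": 0}
  ]
}}

```text
time_s: 72.0
ee_pos: [0.503, 0.0466, 0.0641]
eef_rot: [0.007, 1.0, 0.0, -0.0]
ft_force: [-0.0, -0.5, -3.8]
width: 0.0157
grasp_force: 117.6
```

```bash
python3 f.py
```

```text
t 72.0 p [503.   46.6  64.1] x [-1.     0.013  0.001] y [0.013 1.    0.   ] F [-0.  -0.5 -3.8] w 0.0157 g 117.59310364723206 q [-0.03  0.32 -0.36  0.89  0.   -0.02]
FT [-0.03 -0.51 -3.83  0.    0.38  0.03] contact F -1.4 at [ 0.118 -0.136]
```

Request:
{"method": "step_arm", "body": {
  "targets": [
    {"claw": 0.8, "linear": [-0.2, -6.8, 0], "twist": -3},
    {"claw": 0.8, "linear": [-0.2, -6.8, 0], "twist": -3},
    {"claw": 0.8, "linear": [-0.2, -6.8, 0], "twist": -3},
    {"claw": 0.8, "linear": [-0.2, -6.8, 0], "twist": -3},
    {"claw": 0.8, "linear": [0, 0, 0], "twist": 0},
    {"claw": 0.8, "linear": [0, 0, 0], "twist": 0}
  ]
}}

```text
time_s: 72.6
ee_pos: [0.5059, 0.0195, 0.0642]
eef_rot: [-0.097, 0.995, 0.0, -0.0]
ft_force: [-0.1, -0.8, -4.1]
width: 0.0153
grasp_force: 117.6
```

```bash
python3 f.py
```

```text
t 72.6 p [505.9  19.5  64.2] x [-0.981 -0.193  0.   ] y [-0.193  0.981  0.   ] F [-0.1 -0.8 -4.1] w 0.0153 g 117.55567073822021 q [-0.09  0.32 -0.36  0.89  0.   -0.28]
FT [-0.11 -0.81 -4.07 -0.11  0.37 -0.  ] contact F -1.7 at [ 0.097 -0.046]
```

Request:
{"method": "step_arm", "body": {
  "targets": [
    {"claw": 0.8, "linear": [-0.2, -6.8, 0], "twist": -3},
    {"claw": 0.8, "linear": [-0.2, -6.8, 0], "twist": -3},
    {"claw": 0.8, "linear": [-0.2, -6.8, 0], "twist": -3},
    {"claw": 0.8, "linear": [-0.2, -6.8, 0], "twist": -3},
    {"claw": 0.8, "linear": [0, 0, 0], "twist": 0},
    {"claw": 0.8, "linear": [0, 0, 0], "twist": 0}
  ]
}}

```text
time_s: 73.2
ee_pos: [0.5139, -0.0062, 0.0642]
eef_rot: [-0.201, 0.98, 0.0, -0.0]
ft_force: [-0.5, 0.0, -3.8]
width: 0.0159
grasp_force: 117.6
```

```bash
python3 f.py
```

```text
t 73.2 p [513.9  -6.2  64.2] x [-0.92  -0.393  0.   ] y [-0.393  0.92   0.   ] F [-0.5  0.  -3.8] w 0.0159 g 117.55218386650085 q [-0.14  0.34 -0.34  0.9   0.   -0.54]
FT [-0.55  0.   -3.81 -0.18  0.41  0.02] contact F -1.4 at [ 0.141 -0.005]
```

Request:
{"method": "step_arm", "body": {
  "targets": [
    {"claw": 0.8, "linear": [-0.2, -6.8, 0], "twist": -3},
    {"claw": 0.8, "linear": [-0.2, -6.8, 0], "twist": -3},
    {"claw": 0.8, "linear": [-0.2, -6.8, 0], "twist": -3},
    {"claw": 0.8, "linear": [-0.2, -6.8, 0], "twist": -3},
    {"claw": 0.8, "linear": [-0.2, -6.8, 0], "twist": -3},
    {"claw": 0.8, "linear": [-0.2, -6.8, 0], "twist": -3},
    {"claw": 0.8, "linear": [0, -2.2, 0], "twist": -1},
    {"claw": 0.8, "linear": [0, 0, 0], "twist": 0},
    {"claw": 0.8, "linear": [0, 0, 0], "twist": 0}
  ]
}}

```text
time_s: 74.1
ee_pos: [0.5364, -0.0425, 0.064]
eef_rot: [-0.36, 0.933, 0.0, -0.001]
ft_force: [-2.1, -1.6, -4.4]
width: 0.0155
grasp_force: 117.6
```

```bash
python3 f.py
```

```text
t 74.1 p [536.4 -42.5  64. ] x [-0.741 -0.671  0.002] y [-0.671  0.741  0.001] F [-2.1 -1.6 -4.4] w 0.0155 g 117.59785652160645 q [-0.2   0.38 -0.27  0.92 -0.   -0.93]
FT [-2.09 -1.6  -4.41 -0.6   0.85 -0.01] contact F -2.0 at [0.32  0.204]
```

Request:
{"method": "step_arm", "body": {
  "targets": [
    {"claw": 0.8, "linear": [1.8, 0, 0], "twist": 0},
    {"claw": 0.8, "linear": [0, 0, 1], "twist": 0},
    {"claw": 0.8, "linear": [0, 0, 2], "twist": 0},
    {"claw": 0.8, "linear": [0, 0, 2], "twist": 0},
    {"claw": 0.8, "linear": [0, 0, 0], "twist": 0}
  ]
}}

```text
time_s: 74.6
ee_pos: [0.5362, -0.0436, 0.0591]
eef_rot: [-0.36, 0.933, 0.0, 0.0]
ft_force: [0.4, 0.8, -3.9]
width: 0.0156
grasp_force: 117.6
```

```bash
python3 f.py
```

```text
t 74.6 p [536.2 -43.6  59.1] x [-0.741 -0.672 -0.   ] y [-0.672  0.741 -0.   ] F [ 0.4  0.8 -3.9] w 0.0156 g 117.64973044395447 q [-0.2   0.39 -0.28  0.9   0.   -0.94]
FT [ 0.43  0.84 -3.91 -0.14  0.3  -0.01] contact F -1.5 at [ 0.061 -0.036]
```

Request:
{"method": "step_arm", "body": {
  "targets": [
    {"claw": 0.8, "linear": [0, 0, 2], "twist": 0},
    {"claw": 0.8, "linear": [0, 0, 2], "twist": 0},
    {"claw": 0.8, "linear": [0, 0, 0], "twist": 0}
  ]
}}

```text
time_s: 74.9
ee_pos: [0.5361, -0.0437, 0.055]
eef_rot: [-0.36, 0.933, 0.0, 0.0]
ft_force: [0.1, 1.5, -2.9]
width: 0.0157
grasp_force: 117.7
```

```bash
python3 f.py
```

```text
t 74.9 p [536.1 -43.7  55. ] x [-0.741 -0.672 -0.   ] y [-0.672  0.741  0.   ] F [ 0.1  1.5 -2.9] w 0.0157 g 117.65742659568787 q [-0.2   0.39 -0.29  0.89  0.   -0.94]
FT [ 0.11  1.51 -2.86 -0.11  0.26  0.07] contact F -0.5 at [ 0.117 -0.167]
```

Request:
{"method": "step_arm", "body": {
  "targets": [
    {"claw": 0.8, "linear": [0, 0, 3], "twist": 0},
    {"claw": 0.8, "linear": [0, 0, 4], "twist": 0},
    {"claw": 0.8, "linear": [0, 0, 4], "twist": 0},
    {"claw": 0.8, "linear": [0, 0, 4], "twist": 0},
    {"claw": 0.8, "linear": [0, 0, 4], "twist": 0},
    {"claw": 0.8, "linear": [0, 0, 4], "twist": 0},
    {"claw": 0.8, "linear": [0, 0, 2], "twist": 0},
    {"claw": 0.8, "linear": [0, 0, 0], "twist": 0},
    {"claw": 0.8, "linear": [0, 0, 0], "twist": 0}
  ]
}}

```text
time_s: 75.8
ee_pos: [0.5361, -0.0438, 0.0303]
eef_rot: [-0.36, 0.933, -0.0, 0.0]
ft_force: [0.3, -0.9, -3.5]
width: 0.0155
grasp_force: 117.6
```

```bash
python3 f.py
```

```text
t 75.8 p [536.1 -43.8  30.3] x [-0.741 -0.672 -0.   ] y [-0.672  0.741 -0.   ] F [ 0.3 -0.9 -3.5] w 0.0155 g 117.583247423172 q [-0.2   0.41 -0.32  0.84 -0.   -0.94]
FT [ 0.34 -0.95 -3.52 -0.26  0.31 -0.02] contact F -1.1 at [0.087 0.061]
```

Request:
{"method": "step_arm", "body": {
  "targets": [
    {"claw": 0.8, "linear": [6, -6, 0], "twist": 0},
    {"claw": 0.8, "linear": [12, -11, 0], "twist": 0},
    {"claw": 0.8, "linear": [18, -17, 0], "twist": 0},
    {"claw": 0.8, "linear": [18, -17, 0], "twist": 0},
    {"claw": 0.8, "linear": [18, -17, 0], "twist": 0},
    {"claw": 0.8, "linear": [18, -17, 0], "twist": 0},
    {"claw": 0.8, "linear": [18, -17, 0], "twist": 0},
    {"claw": 0.8, "linear": [18, -17, 0], "twist": 0},
    {"claw": 0.8, "linear": [16, -15, 0], "twist": 0},
    {"claw": 0.8, "linear": [9, -8, 0], "twist": 0},
    {"claw": 0.8, "linear": [3, -3, 0], "twist": 0},
    {"claw": 0.8, "linear": [0, 0, 0], "twist": 0},
    {"claw": 0.8, "linear": [0, 0, 5], "twist": 0},
    {"claw": 0.8, "linear": [0, 0, 5], "twist": 0},
    {"claw": 0.8, "linear": [0, 0, 4], "twist": 0},
    {"claw": 0.8, "linear": [0, 0, 0], "twist": 0}
  ]
}}

```text
time_s: 77.4
ee_pos: [0.5186, -0.2535, 0.0152]
eef_rot: [-0.36, 0.933, 0.001, -0.001]
ft_force: [0.7, 0.2, -4.0]
width: 0.0152
grasp_force: 117.6
```

```bash
python3 f.py
```

```text
t 77.4 p [ 518.6 -253.5   15.2] x [-0.74  -0.673  0.001] y [-0.673  0.74   0.002] F [ 0.7  0.2 -4. ] w 0.0152 g 117.59837508201599 q [-0.56  0.5  -0.22  0.85 -0.   -1.3 ]
FT [ 0.74  0.24 -3.99 -0.28  0.4  -0.06] contact F -1.6 at [0.117 0.059]
```

Request:
{"method": "step_arm", "body": {
  "targets": [
    {"claw": 0.8, "linear": [0, 0, 2], "twist": 0},
    {"claw": 0.8, "linear": [0, 0, 2], "twist": 0},
    {"claw": 0.8, "linear": [0, 0, 0], "twist": 0}
  ]
}}

```text
time_s: 77.7
ee_pos: [0.5193, -0.2545, 0.0121]
eef_rot: [-0.36, 0.933, 0.0, -0.0]
ft_force: [-0.8, -1.1, -3.8]
width: 0.0151
grasp_force: 117.6
```

```bash
python3 f.py
```

```text
t 77.7 p [ 519.3 -254.5   12.1] x [-0.741 -0.672  0.   ] y [-0.672  0.741  0.   ] F [-0.8 -1.1 -3.8] w 0.0151 g 117.58300423622131 q [-0.57  0.5  -0.23  0.84 -0.   -1.3 ]
FT [-0.78 -1.1  -3.83 -0.28  0.37 -0.02] contact F -1.4 at [0.113 0.066]
```

Request:
{"method": "step_arm", "body": {
  "targets": [
    {"claw": 0.8, "linear": [0, 0, 2], "twist": 0},
    {"claw": 0.8, "linear": [0, 0, 1], "twist": 0},
    {"claw": 0.8, "linear": [0, 0, 0], "twist": 0}
  ]
}}

```text
time_s: 78.0
ee_pos: [0.5193, -0.2546, 0.0092]
eef_rot: [-0.36, 0.933, 0.0, -0.0]
ft_force: [-0.5, 0.2, -2.5]
width: 0.0152
grasp_force: 117.6
```

```bash
python3 f.py
```

```text
t 78.0 p [ 519.3 -254.6    9.2] x [-0.741 -0.672  0.   ] y [-0.672  0.741  0.   ] F [-0.5  0.2 -2.5] w 0.0152 g 117.59427666664124 q [-0.57  0.51 -0.23  0.83 -0.   -1.3 ]
FT [-0.49  0.25 -2.48 -0.32  0.33 -0.  ] contact F -0.1 at [1.366 1.545]
```

Request:
{"method": "step_arm", "body": {
  "targets": [
    {"claw": 0.8, "linear": [0, 0, 1.5], "twist": 0},
    {"claw": 0.8, "linear": [0, 0, 0], "twist": 0},
    {"claw": 0.8, "linear": [0, 0, 0], "twist": 0}
  ]
}}

```text
time_s: 78.3
ee_pos: [0.5195, -0.2548, 0.008]
eef_rot: [-0.36, 0.933, -0.0, 0.0]
ft_force: [-0.3, -0.7, -2.2]
width: 0.0155
grasp_force: 117.9
```

```bash
python3 f.py
```

```text
t 78.3 p [ 519.5 -254.8    8. ] x [-0.741 -0.672 -0.   ] y [-0.672  0.741 -0.   ] F [-0.3 -0.7 -2.2] w 0.0155 g 117.87707805633545 q [-0.57  0.51 -0.23  0.83 -0.   -1.3 ]
FT [-0.33 -0.68 -2.24 -0.22  0.3   0.05] contact F 0.2 at [-0.54  -0.216]
```

Contact is starting (load dropping). A little further, until it bears.

Request:
{"method": "step_arm", "body": {
  "targets": [
    {"claw": 0.8, "linear": [0, 0, 1.5], "twist": 0},
    {"claw": 0.8, "linear": [0, 0, 0], "twist": 0},
    {"claw": 0.8, "linear": [0, 0, 0], "twist": 0}
  ]
}}

```text
time_s: 78.6
ee_pos: [0.5195, -0.2549, 0.0067]
eef_rot: [-0.36, 0.933, -0.0, 0.0]
ft_force: [-2.4, -0.7, 1.3]
width: 0.0155
grasp_force: 118.4
```

```bash
python3 f.py
```

```text
t 78.6 p [ 519.5 -254.9    6.7] x [-0.741 -0.672  0.   ] y [-0.672  0.741 -0.001] F [-2.4 -0.7  1.3] w 0.0155 g 118.38883638381958 q [-0.57  0.51 -0.23  0.83 -0.   -1.3 ]
FT [-2.44 -0.71  1.32 -0.28  0.41 -0.  ] contact F 3.7 at [-0.055 -0.025]
```

Request:
{"method": "step_arm", "body": {
  "targets": [
    {"claw": 0.8, "linear": [0, 0, 1], "twist": 0},
    {"claw": 0.8, "linear": [0, 0, 0], "twist": 0},
    {"claw": 0.8, "linear": [0, 0, 0], "twist": 0}
  ]
}}

```text
time_s: 78.9
ee_pos: [0.5194, -0.2552, 0.006]
eef_rot: [-0.36, 0.933, -0.001, -0.0]
ft_force: [-4.7, -2.3, 5.5]
width: 0.0158
grasp_force: 118.9
```

```bash
python3 f.py
```

```text
t 78.9 p [ 519.4 -255.2    6. ] x [-0.741 -0.672  0.001] y [-0.672  0.741 -0.001] F [-4.7 -2.3  5.5] w 0.0158 g 118.94845604896545 q [-0.57  0.51 -0.23  0.83 -0.   -1.3 ]
FT [-4.66 -2.28  5.5  -0.17  0.68  0.07] contact F 7.9 at [-0.059  0.003]
```

Request:
{"method": "step_arm", "body": {
  "targets": [
    {"claw": 0.6, "linear": [0, 0, 0], "twist": 0},
    {"claw": 0.4, "linear": [0, 0, 0], "twist": 0},
    {"claw": 0.1, "linear": [0, 0, 0], "twist": 0},
    {"claw": 0.1, "linear": [0, 0, 0], "twist": 0},
    {"claw": 0.1, "linear": [0, 0, 0], "twist": 0},
    {"claw": 0.1, "linear": [0, 0, -10], "twist": 0},
    {"claw": 0.1, "linear": [0, 0, -20], "twist": 0},
    {"claw": 0.1, "linear": [0, 0, -30], "twist": 0},
    {"claw": 0.1, "linear": [0, 0, -40], "twist": 0},
    {"claw": 0.1, "linear": [0, 0, -40], "twist": 0},
    {"claw": 0.1, "linear": [0, 0, 0], "twist": 0},
    {"claw": 0.1, "linear": [0, 0, 0], "twist": 0}
  ]
}}

```text
time_s: 80.1
ee_pos: [0.5206, -0.2553, 0.1473]
eef_rot: [-0.36, 0.933, -0.002, 0.001]
ft_force: [-0.4, -0.3, -0.5]
width: 0.0381
grasp_force: 0.0
```

```bash
python3 -c "
from h import *
st();print(ctrl.finish_job())"
```

```text
t 80.1 p [ 520.6 -255.3  147.3] x [-0.741 -0.672 -0.001] y [-0.672  0.741 -0.004] F [-0.4 -0.3 -0.5] w 0.0381 g 0.0 q [-0.57  0.4  -0.02  1.15  0.   -1.3 ]
the job is handed in; nothing more can be done
None
```

I handed the job in at 80 s after doing every step in order, but I had used up the camera calls, so from the lever pull onward I had only force and position readings: the cup's weight suggests all four tins are in it, and its place on the mat was not seen.

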